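# Stagger the drying trays and run them under the lamp hood

## Task

Pull the empty carriage right out from under the drying hood by its oak grip, stack all the tin trays of toy wheels that are on the table on its deck in one upright pile lying along the deck, lay the flat oak cover board on the top tray, and push the loaded carriage fully home under the hood again. So that air reaches every tray, stagger the pile: the bottom tray's middle about a centimetre and a half from the deck's middle line towards the grip, the next the same amount towards the hood, the third towards the grip again and so on up to and including the cover, each resting level on the lips of the one below. Any tray may go at any height; leave the fire engine, bell, awl and ladder as they are.

Things in the scene. Friction and masses are not known exactly. Their poses are not given: they have to be found in the camera images.
- tray1_c (a point): Rigid open tin tray, one of up to five alike: 104 mm long (its x), 54 wide (y), 24 high (z, up), about 160 g, flat floor; along the top of each long side an inward lip 12 mm wide carries the next tray's floor; end walls 14 mm high; two tin wheels fixed flat inside, below the rim. Origin at its middle, 12 mm above its underside. Gripped across its width; starts flat on the table. May be absent.
- tray2_c (a point): Rigid open tin tray, one of up to five alike: 104 mm long (its x), 54 wide (y), 24 high (z, up), about 160 g, flat floor; along the top of each long side an inward lip 12 mm wide carries the next tray's floor; end walls 14 mm high; two tin wheels fixed flat inside, below the rim. Origin at its middle, 12 mm above its underside. Gripped across its width; starts flat on the table. May be absent.
- tray3_c (a point): Rigid open tin tray, one of up to five alike: 104 mm long (its x), 54 wide (y), 24 high (z, up), about 160 g, flat floor; along the top of each long side an inward lip 12 mm wide carries the next tray's floor; end walls 14 mm high; two tin wheels fixed flat inside, below the rim. Origin at its middle, 12 mm above its underside. Gripped across its width; starts flat on the table. May be absent.
- tray4_c (a point): Rigid open tin tray, one of up to five alike: 104 mm long (its x), 54 wide (y), 24 high (z, up), about 160 g, flat floor; along the top of each long side an inward lip 12 mm wide carries the next tray's floor; end walls 14 mm high; two tin wheels fixed flat inside, below the rim. Origin at its middle, 12 mm above its underside. Gripped across its width; starts flat on the table. May be absent.
- tray5_c (a point): Rigid open tin tray, one of up to five alike: 104 mm long (its x), 54 wide (y), 24 high (z, up), about 160 g, flat floor; along the top of each long side an inward lip 12 mm wide carries the next tray's floor; end walls 14 mm high; two tin wheels fixed flat inside, below the rim. Origin at its middle, 12 mm above its underside. Gripped across its width; starts flat on the table. May be absent.
- cover_c (a point): Flat oak cover board for the top of the pile, 104 mm long (its x), 54 mm wide (y), 12 mm thick (z), about 100 g, alike both ways up, with four thin dark lines across; origin at its centre. Gripped across its width; starts flat on the table.
- deck (a point): Middle of the top of the flat rimless oak carriage deck for the trays, 22 mm above the table. Deck 80 mm wide (x), 160 mm long (y); a thin dark line across marks its middle line (y = 0). z up; y runs along the rails, +y towards the hood, -y towards the grip. A tray lies along the deck when its x is parallel to the deck's y.
- carriage (a joint): Travel of the carriage on its rails in m: 0 = fully home under the hood, 0.23 = pulled right out to the stop. Pulled out along the deck's -y; stays where it is left; needs about 2 N to move.
- grip (a point): Upright oak grip post of the carriage, 18 mm wide (x), 28 mm along the rails (y); its top is 82 mm and this point, in the middle of the post, 65 mm above the table. It stands 150 mm from the deck's middle in the deck's -y on a flat brass tongue 24 mm wide, top 20 mm above the table. Axes as the deck's.
- hood (a point): Middle of the underside of the fixed green lamp hood, 185 mm above the table, over the deck's home place. Hood 180 mm (x) by 160 mm (y, along the rails), 42 mm tall, on four legs 12 mm thick standing 78 mm (x) and 70 mm (y) off its middle; the loaded carriage passes between the legs. Axes as the deck's.
- engine_c (a point): Red tin toy fire engine standing by, 150 mm long (x), 62 mm wide, 72 mm high; origin 35 mm above the table. Leave alone.
- bell_c (a point): Small round brass bell standing by, 60 mm across, 47 mm high; origin 20 mm above the table. Leave alone.
- awl_c (a point): Horn-handled awl lying by, 150 mm long (x), handle 22 mm thick; origin near the middle, 11 mm above the table. Leave alone.
- ladder_c (a point): Nickel toy ladder section lying by, 200 mm long (x), 50 mm wide, 10 mm high; origin at its middle. Leave alone.
Not all that is in view belongs to the job. Leave any green look-alike of the part that bears tray5_c alone.

How it is judged:
By the outcome, as a careful person would: the job done as asked, in the order asked, and still so for the second after the job is handed in, with the robot touching nothing.
Of tray1, tray2, tray3, tray4, tray5 only 3 to 5 are there at a start; the rules pass over those that are not, and their reading is None.
At some moment in a run one of cover may be knocked a few centimetres aside while the robot is not near it.
Once in a run the grip may slacken for a moment while it holds something.
It also fails if it takes over 210 s, if anything falls off the work surface, if the arm or the gripper's body presses on something with over 40 N, if the wrist force passes 120 N, or if a joint passes its speed limit or range.

## Robot

A 6-joint arm with a two-finger parallel gripper is mounted at the origin on the work surface. World frame = base frame: x ahead of the robot, y to its left, z up, the work surface at z = 0. Lengths are in mm, angles in rad, forces in N, time in s.
With the tool pointing down it reaches from about 350 to 875 mm from the base axis. Payload 4.2 kg.
Tool frame: the origin (TCP) lies at the very end of the fingers, on their centre line; the grasp point (between the pads) lies 19 mm behind it; z points along the fingers, y is the direction in which the jaws open and shut (so a half turn about z gives the same grasp; the last joint's range is limited). The gripper opens to 85 mm and grips with 20 to 120 N. Pads are 22 mm wide; open, the fingers measure 114 mm over their backs; the gripper's body (76 mm by 85 mm) begins 54 mm behind the grasp point. The pads swing forward as they close: fully open they stand 13 mm farther back than shut.
Start: joints at [0.259, 0.385, 0.008, 0, -1.194, -0.259], TCP at [624.979, 0.025, 231.312] pointing down, gripper open.
Joint ranges: [-3.14, 3.14], [-1.21, 2.06], [-1.07, 1.41], [-3.16, 2.05], [-2.99, -0.16], [-3.1, 3.1]. Speed limits (rad/s): [2.79, 2.79, 3.14, 3.14, 3.14, 3.14].

## Interface

Orientations are given as a unit quaternion [x, y, z, w].
In Python, from bench import arm, optics, job gives the robot as it stands.
- The arm moves only by the tool send_rows, never from a script. Its argument "steps" is a list that holds one entry, the list of rows, each a list of 5 numbers: the shift along the tool's x, y, z in cm, then the turn about the tool's z in rad, then the opening, from 0 (shut) to 1 (fully open). A call has 1 to 10 rows; each row shifts and turns the pose as measured when the row begins, along the tool's axes as they then stand; what a row does not reach is not made up. A row lasts 1/12 s, in which the tool goes at most 41.7 mm and 7.16 degrees, less where a joint would pass 70% of its speed; a pose out of reach is approached as far as the arm can. A call with a gripper value outside its range is refused whole. The fingers move at their own pace and stop on an object; the grip force is fixed at half the most. Time passes only in rows, so rows that do not move let the fingers close. It gives the time, the measured TCP pose, the force and the opening at its end, in the units of the state.
- arm.read_state(): the state, without advancing time (a new reading comes with each control period).
- optics.get_image(name): name is "scene" or "side" or "wrist"; returns (picture, depth): 480x640x3 uint8, blue, green, red; 480x640 float32, mm along the optical axis (not along the pixel's ray), 0 where there is no reading.
- optics.get_calibration(name): a dict with "K" (3x3 intrinsics, pixels), "k1" (the pictures are not rectified: a ray, as slopes to the right and down, at radius r is drawn at 1 + k1 r^2 times it, then the intrinsics apply), "rvec" (rotation vector, rad) and "tvec" (3), from world to camera coordinates, as OpenCV has them; the wrist camera has in their place "hand_eye" (4x4, takes a point from camera to tool coordinates, whose origin is the TCP and whose axes are the flange's). Camera axes: x right, y down, z forward; pixel columns grow to the right and rows downward; lengths in mm; the calibration is good to about 2 mm. A picture is of the moment at which its call begins: read the wrist's pose just before it. get_calibration takes no time and is no camera call.
- job.job_done(): hands the job in, once; it reports no verdict.
The state is a dict: "clock": time; "joints": joint angles; "joint_vel": joint speeds; "joint_efforts": joint torques, N m; "position": TCP position; "ee_rot": TCP orientation; "contact_force": force on the tool from outside, world axes, zero at the start; "wrist_torque": the same for the moment, N m; "gripper_width": finger opening in mm.
Only numpy, scipy, OpenCV 4.12 (cv2) and the standard library are available. Lean on these libraries where they do the work, as an engineer would, in place of code of your own. Each camera call takes 0.05 s, during which the arm holds its last target. There are 200 camera calls.

## Working session

There is one attempt and no reset: what is moved stays moved. The work goes in short steps, Python scripts to look and compute and a tool call to move; the robot and the scene stay as the last step left them, time stands still between calls to the robot, and variables do not carry over. Pictures are saved under pics/ and viewed, about 12 in all and at most 16, crops included, and the job is handed in when it is done.

Besides the shell and the picture viewer there is one more tool, called after "Request:" in YAML: its name, and indented under it one key for each argument. send_rows: Moves the arm, as the interface text tells. Its arguments: {"type":"object","properties":{"steps":{"type":"array","items":{"type":"array","items":{"type":"array","items":{"type":"number"}}}}},"required":["steps"]}

```bash
ls; mkdir -p pics; cat > h.py <<'E'
import numpy as np, cv2
from scipy.spatial.transform import Rotation as R
from bench import arm, optics, job
def cam(name, st=None):
    c=optics.get_calibration(name); K=np.array(c["K"],float).reshape(3,3)
    if name=="wrist":
        st=st or arm.read_state()
        T=np.eye(4);T[:3,:3]=R.from_quat(st["ee_rot"]).as_matrix();T[:3,3]=st["position"]
        M=T@np.array(c["hand_eye"]).reshape(4,4)   # cam->world
    else:
        M=np.eye(4);r=R.from_rotvec(np.ravel(c["rvec"])).as_matrix();M[:3,:3]=r.T;M[:3,3]=-r.T@np.ravel(c["tvec"])
    return K,c["k1"],M
def slopes(px,K,k1):
    d=np.array([k1,0,0,0,0.]) 
    return cv2.undistortPoints(np.array(px,float).reshape(-1,1,2),K,d).reshape(-1,2)
def onplane(px,C,z):
    K,k1,M=C; s=slopes(px,K,k1); d=np.c_[s,np.ones(len(s))]@M[:3,:3].T
    t=(z-M[2,3])/d[:,2]; return M[:3,3]+d*t[:,None]
def cloud(D,C):
    K,k1,M=C; v,u=np.mgrid[0:480,0:640]; s=slopes(np.c_[u.ravel(),v.ravel()],K,k1)
    P=np.c_[s,np.ones(len(s))]*D.ravel()[:,None]
    return (P@M[:3,:3].T+M[:3,3]).reshape(480,640,3)
def proj(P,C):
    K,k1,M=C; Mi=np.linalg.inv(M); return cv2.projectPoints(np.array(P,float).reshape(-1,1,3),cv2.Rodrigues(Mi[:3,:3])[0],Mi[:3,3],K,np.array([k1,0,0,0,0.]))[0].reshape(-1,2)
def snap(name):
    st=arm.read_state(); I,D=optics.get_image(name); return I,D,cam(name,st),st
E
python3 - <<'E'
from h import *
st=arm.read_state(); print(st)
for n in ["scene","side","wrist"]:
    I,D,C,_=snap(n); cv2.imwrite(f"pics/{n}0.png",I); np.savez(f"pics/{n}0.npz",I=I,D=D,M=C[2],K=C[0],k1=C[1]); print(n,C[2].round(3).tolist(),C[1],C[0][0,0])
E
```

```text
pics
{'clock': 0.0, 'joints': array([ 2.58573369e-01,  3.85576922e-01,  6.62852970e-03, -5.39025675e-04,
       -1.19401096e+00, -2.58599477e-01]), 'joint_vel': array([-0.00093269,  0.00144211,  0.00018382, -0.00065029, -0.00203042,
        0.00014303]), 'joint_efforts': array([-9.55001960e-04, -3.92286408e+01,  1.88399577e+01,  4.18616563e+00,
       -4.72148502e-03,  8.27910434e-07]), 'position': array([6.24409554e+02, 1.21664769e-02, 2.30204419e+02]), 'ee_rot': array([-0.7070268 ,  0.70718588,  0.0007603 , -0.00080893]), 'contact_force': array([0.14648207, 0.80709736, 0.75258316]), 'wrist_torque': array([ 0.00097793, -0.03570096,  0.0101504 ]), 'gripper_width': 85.05984190638068}
scene [[0.622, 0.605, -0.497, 1272.133], [0.783, -0.475, 0.402, -642.075], [0.007, -0.64, -0.769, 1226.889], [0.0, 0.0, 0.0, 1.0]] 0.042316791274651204 591.4629065783942
side [[-0.994, -0.085, 0.074, 466.944], [-0.113, 0.756, -0.645, 826.309], [-0.001, -0.649, -0.761, 1223.207], [0.0, 0.0, 0.0, 1.0]] -0.08347999981597737 616.6018887306104
wrist [[-1.0, 0.002, -0.002, 624.257], [0.001, 0.96, 0.279, -71.619], [0.003, 0.279, -0.96, 373.855], [0.0, 0.0, 0.0, 1.0]] 0.004455725791750551 404.4090740654849
```

View pics/scene0.png

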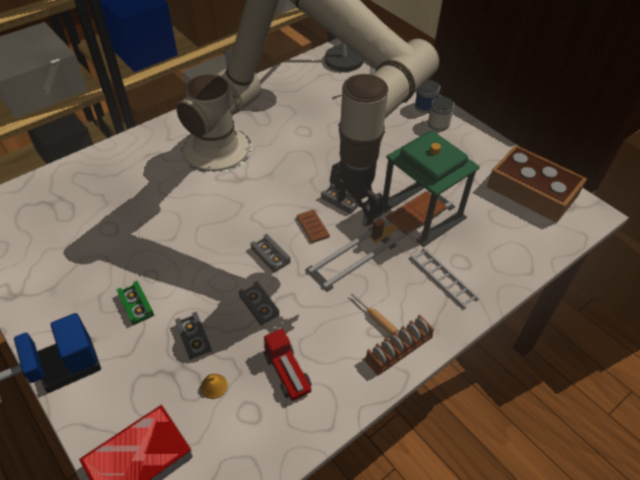

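View pics/side0.png

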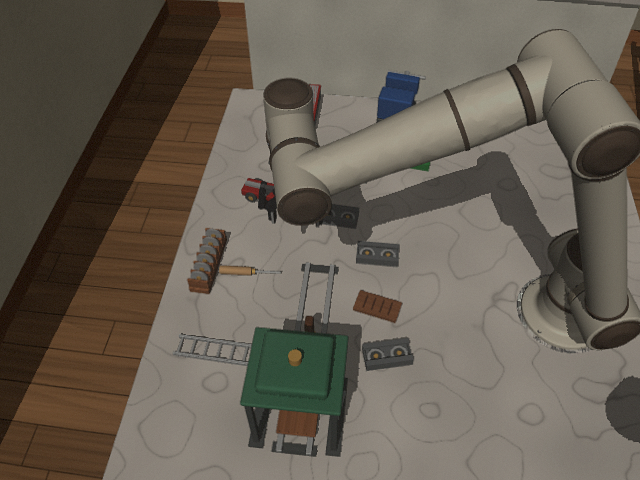

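```bash
python3 - <<'E'
from h import *
for n in ["scene","side"]:
    f=np.load(f"pics/{n}0.npz"); C=(f["K"],float(f["k1"]),f["M"]); W=cloud(f["D"],C)
    z=W[...,2]; m=((z>7)&(z<260)&(f["D"]>0)&(W[...,0]>200)&(W[...,0]<1000)).astype(np.uint8)
    N,L,S,_=cv2.connectedComponentsWithStats(m,connectivity=4)
    for i in range(1,N):
        if S[i,4]<60: continue
        q=L==i; P=W[q]; r=cv2.minAreaRect(P[:,:2].astype(np.float32)); zt=np.percentile(P[:,2],[50,95])
        print(n,i,S[i].tolist(),"c",np.round(r[0]),"wh",np.round(r[1]),round(r[2]),"z",zt.round(), "bgr",f["I"][q].mean(0).round())
E
```

```text
scene 1 [533, 0, 107, 91, 6536] c [ 421. 1276.] wh [ 41. 442.] 90 z [109. 223.] bgr [ 5.  9. 19.]
scene 15 [415, 80, 39, 50, 1191] c [299. 640.] wh [ 78. 166.] 69 z [65. 85.] bgr [54. 57. 58.]
scene 45 [309, 131, 170, 157, 6538] c [571. 268.] wh [274. 668.] 20 z [175. 229.] bgr [52. 68. 63.]
scene 62 [487, 146, 100, 75, 4155] c [719. 626.] wh [224. 174.] 13 z [69. 77.] bgr [42. 57. 78.]
scene 140 [321, 189, 38, 24, 411] c [491. 102.] wh [100. 278.] 58 z [ 18. 253.] bgr [55. 61. 66.]
scene 222 [297, 209, 33, 33, 581] c [438.  34.] wh [ 58. 110.] 76 z [13. 17.] bgr [ 49.  70. 107.]
scene 328 [251, 233, 40, 38, 672] c [ 447. -114.] wh [ 60. 109.] 90 z [18. 28.] bgr [71. 77. 83.]
scene 555 [117, 281, 37, 44, 700] c [ 370. -467.] wh [ 53. 110.] 82 z [18. 27.] bgr [48. 85. 52.]
scene 558 [239, 281, 41, 43, 787] c [ 557. -230.] wh [ 57. 109.] 87 z [19. 28.] bgr [44. 47. 51.]
scene 609 [351, 293, 83, 82, 2091] c [781. -44.] wh [169. 209.] 88 z [37. 58.] bgr [54. 68. 86.]
scene 673 [175, 312, 36, 47, 807] c [ 535. -405.] wh [ 54. 111.] 77 z [18. 27.] bgr [46. 51. 54.]
scene 675 [0, 313, 101, 
[... 1027 characters left out ...]
1. 59.] bgr [61. 71. 85.]
side 221 [356, 241, 44, 26, 738] c [ 446. -115.] wh [ 63. 104.] 90 z [20. 27.] bgr [67. 71. 72.]
side 236 [190, 263, 159, 192, 10648] c [675. 182.] wh [340. 472.] 11 z [198. 229.] bgr [58. 74. 58.]
side 241 [219, 266, 62, 10, 356] c [752. -32.] wh [148.  30.] 10 z [16. 23.] bgr [ 79. 105. 128.]
side 271 [353, 290, 49, 31, 856] c [437.  34.] wh [ 58. 107.] 78 z [11. 16.] bgr [42. 59. 87.]
side 308 [362, 338, 52, 32, 1021] c [407. 159.] wh [105.  59.] 14 z [20. 27.] bgr [67. 71. 72.]
side 329 [172, 349, 23, 8, 64] c [854. 207.] wh [16. 50.] 88 z [10. 13.] bgr [105. 108. 109.]
side 349 [202, 356, 37, 8, 92] c [771. 212.] wh [12. 81.] 87 z [ 9. 14.] bgr [107. 110. 112.]
```

```bash
python3 - <<'E'
from h import *
for n in ["scene","side","wrist"]:
    f=np.load(f"pics/{n}0.npz"); C=(f["K"],float(f["k1"]),f["M"]); W=cloud(f["D"],C); I=f["I"]; z=W[...,2]
    H=cv2.cvtColor(I,cv2.COLOR_BGR2HSV); ok=(f["D"]>0)
    def rep(t,m):
        m=(m&ok).astype(np.uint8); N,L,S,_=cv2.connectedComponentsWithStats(m,connectivity=8)
        for i in np.argsort(-S[1:,4])[:2]+1:
            if S[i,4]<30: continue
            P=W[L==i]; r=cv2.minAreaRect(P[:,:2].astype(np.float32)); print(n,t,S[i].tolist(),np.round(r[0],1),np.round(r[1]),round(r[2],1),P[:,2].min().round(),P[:,2].max().round(),np.median(P,0).round(1))
    g=(H[...,0]>50)&(H[...,0]<95)&(H[...,1]>60)
    rep("hood",g&(z>170)&(z<240)); 
    b=(H[...,0]<20)&(H[...,1]>80)
    roi=(W[...,0]>450)&(W[...,0]<750)&(W[...,1]>-50)&(W[...,1]<400)
    rep("grip",b&roi&(z>40)&(z<95)); rep("griptop",b&roi&(z>76)&(z<90)); rep("deck",b&roi&(z>15)&(z<30))
    rep("rail",roi&(H[...,1]<60)&(I.max(2)<140)&(z>5)&(z<16))
E
python3 - <<'E'
import cv2
I=cv2.imread('pics/scene0.png')[120:300,280:500]; cv2.imwrite('pics/crop1.png',cv2.resize(I,None,fx=3.5,fy=3.3,interpolation=2))
E
```

```text
scene hood [388, 132, 90, 63, 2737] [583.  304.3] [181. 159.] 1.2 187.0 235.0 [609.6 284.7 222.8]
scene grip [373, 218, 11, 18, 142] [586.4 134.2] [22. 30.] 10.3 40.0 88.0 [589.3 130.3  71.5]
scene griptop [374, 218, 10, 10, 58] [584.4 134.4] [18. 28.] 3.5 76.0 88.0 [586.9 132.4  81.4]
scene deck [371, 191, 60, 52, 1139] [582.9 246.3] [ 84. 252.] 1.2 15.0 30.0 [580.8 255.2  22. ]
scene deck [433, 199, 13, 17, 105] [614.3 346. ] [27. 65.] 34.0 15.0 29.0 [613.2 348.2  21.4]
scene rail [330, 232, 79, 52, 396] [619.   85.8] [ 37. 269.] 5.3 5.0 16.0 [616.7  99.6  10.9]
scene rail [417, 212, 50, 34, 355] [661.4 306.6] [171.  35.] 90.0 5.0 16.0 [663.5 306.7   7.6]
side hood [241, 328, 107, 88, 7410] [582.1 309.4] [179. 161.] 0.2 187.0 233.0 [576.9 330.  223.2]
side grip [305, 316, 9, 16, 104] [583.  135.3] [17. 31.] 5.5 41.0 87.0 [582.7 139.2  79.6]
side griptop [305, 316, 9, 11, 80] [583.1 136.6] [16. 28.] 0.4 76.0 87.0 [583.  137.4  80.6]
side deck [276, 410, 42, 27, 915] [582.1 341.8] [80. 51.] 0.3 15.0 28.0 [581.8 342.   21.2]
side rail [293, 269, 18, 62, 313] [614.9  36.6] [170.  16.] 89.5 5.0 16.0 [613.5  39.3  11.2]
side rail [321, 271, 13, 62, 313] [553.7  36.1] [ 14. 172.] 0.7 5.0 16.0 [553.5  39.5  11.1]
wrist grip [355, 337, 26, 54, 1126] [582.8 133.5] [18. 28.] 1.7 40.0 84.0 [584.1 124.5  79.1]
wrist griptop [359, 359, 22, 32, 635] [582.7 133.7] [18. 28.] 1.6 76.0 84.0 [583.3 131.6  81.9]
wrist deck [323, 327, 77, 107, 2960] [581.9 181.8] [ 79. 124.] 0.0 16.0 30.0 [587.3 213.2  21.9]
wrist deck [174, 159, 19, 23, 289] [743.3 -30.7] [13. 19.] 0.8 15.0 25.0 [745.4 -31.   18.4]
wrist rail [381, 147, 27, 251, 3228] [553.9  79.5] [ 17. 259.] 0.8 5.0 15.0 [553.9  66.2  12.3]
wrist rail [323, 147, 18, 252, 2727] [614.2  79.4] [ 18. 259.] 1.2 5.0 16.0 [613.   77.2  12.4]
```

View pics/crop1.png

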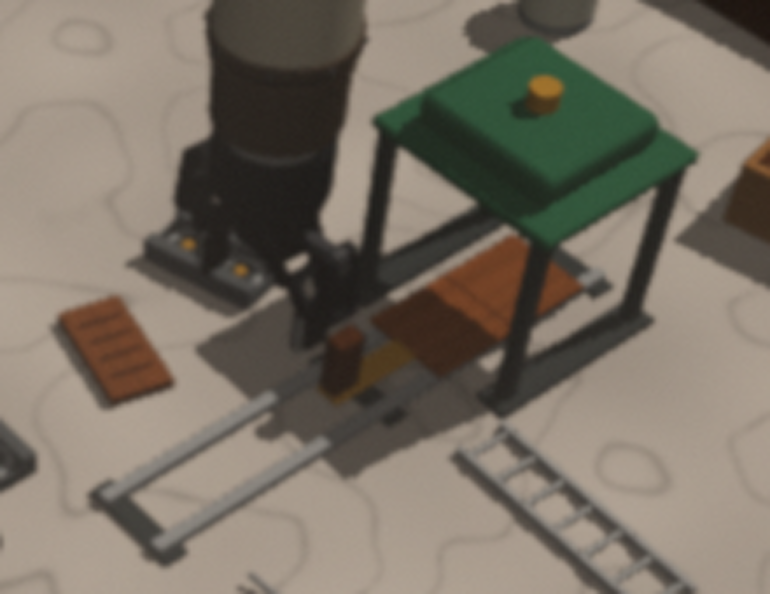

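View pics/wrist0.png

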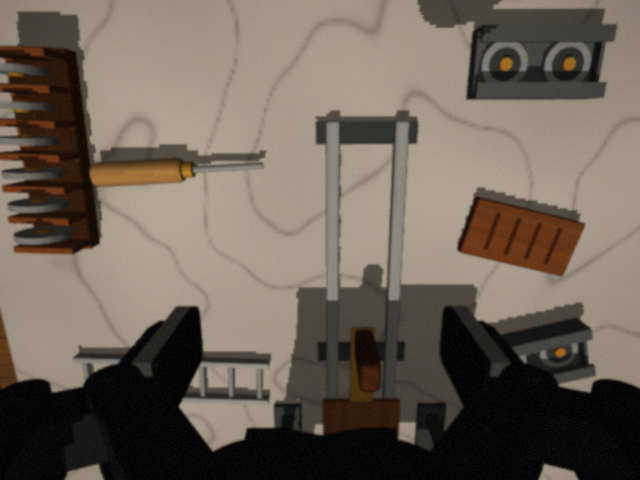

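Four grey trays fit the description, at scene pixels (270,253), (259,302), (192,335) and (338,197). The green one at (135,302) is the look-alike, so I leave it. The cover is at (313,226) and the grip post at (378,226). The rails run nearly along world y, and the carriage looks about 2 cm short of home.

Request:
send_rows:
  steps:
    - [[-3.4,1.05,0,0,1],[-3.4,1.05,0,0,1],[-3.4,1.05,0,0,1],[-3.4,1.05,0,0,1],[0,0,3.5,0,1],[0,0,3.5,0,1],[0,0,3.5,0,1],[0,0,3.0,0,1],[0,0,0,0,1]]

```text
clock: 0.9
position: [581.8, 142.8, 91.5]
ee_rot: [-0.706, 0.708, -0.0, 0.002]
contact_force: [-0.4, -0.6, -0.3]
gripper_width: 85.0
```

```bash
cat >> h.py <<'E'
def yaw(st=None):
    st=st or arm.read_state(); m=R.from_quat(st["ee_rot"]).as_matrix(); return np.degrees(np.arctan2(m[1,1],m[0,1])) # world dir of tool y
def go(x,y,z,yw=None):
    """print turn (rad, about tool z) and shift (cm) after the turn; yw = wanted direction of tool y, deg mod 180"""
    st=arm.read_state(); m=R.from_quat(st["ee_rot"]).as_matrix(); t=0
    if yw is not None:
        d=(yw-yaw(st)+90)%180-90; t=-np.radians(d)
    m2=m@R.from_rotvec([0,0,t]).as_matrix(); d=np.array([x,y,z])-st["position"]
    print("t",round(st["clock"],1),"pos",st["position"].round(1),"yaw",round(yaw(st),1),"w",round(st["gripper_width"],1),"F",st["contact_force"].round(1),"j6",round(st["joints"][5],2),"| turn",round(t,3),"then",(m2.T@d/10).round(2),"before-turn",(m.T@d/10).round(2))
E
python3 -c "
from h import *
go(583,134,46,180)"
```

```text
t 0.9 pos [581.8 142.8  91.5] yaw 179.9 w 85.0 F [-0.4 -0.6 -0.3] j6 -0.51 | turn -0.002 then [ 0.89 -0.11  4.54] before-turn [ 0.89 -0.11  4.54]
```

Request:
send_rows:
  steps:
    - [[0.8,-0.1,1.5,0,1],[0,0,1.5,0,1],[0,0,1.0,0,1],[0,0,0.3,0,1],[0,0,0,0,0],[0,0,0,0,0],[0,0,0,0,0],[0,0,0,0,0]]

```text
clock: 1.57
position: [587.2, 136.0, 53.4]
ee_rot: [0.707, -0.707, 0.002, -0.005]
contact_force: [0.4, 0.3, -0.2]
gripper_width: 39.0
```

```bash
python3 -c "
from h import *
go(583,134,46,180)"
```

```text
t 1.6 pos [587.2 136.   53.4] yaw -180.0 w 39.0 F [ 0.4  0.3 -0.2] j6 -0.5 | turn 0.001 then [0.2  0.42 0.73] before-turn [0.2  0.42 0.73]
```

Request:
send_rows:
  steps:
    - [[0,0.4,0.4,0,0],[0,0,0,0,0],[0,0,0,0,0],[0,0,0,0,0],[0,0,0,0,0],[0,0,0,0,0]]

```text
clock: 2.07
position: [583.2, 136.3, 50.4]
ee_rot: [0.708, -0.706, 0.003, -0.005]
contact_force: [1.1, 0.9, -1.5]
gripper_width: 17.4
```

```bash
python3 -c "
from h import *
go(583,-74,51,180)"
```

```text
t 2.1 pos [583.2 136.3  50.4] yaw -179.9 w 17.4 F [ 1.1  0.9 -1.5] j6 -0.5 | turn 0.002 then [ 2.103e+01  2.000e-02 -1.400e-01] before-turn [21.03  0.06 -0.14]
```

Request:
send_rows:
  steps:
    - [[1.5,0,0,0,0],[2.4,-0.03,0,0,0],[2.4,-0.03,0,0,0],[2.4,-0.03,0,0,0],[2.4,-0.03,0,0,0],[2.4,-0.03,0,0,0],[2.4,-0.03,0,0,0],[1.5,0,0,0,0],[0,0,0,0,0]]

```text
clock: 2.82
position: [584.1, -39.5, 50.4]
ee_rot: [0.708, -0.706, 0.0, -0.007]
contact_force: [3.2, -1.7, -3.0]
gripper_width: 17.3
```

```bash
python3 -c "
from h import *
go(583,-74,51,180)"
```

```text
t 2.8 pos [584.1 -39.5  50.4] yaw -179.9 w 17.3 F [ 3.2 -1.7 -3. ] j6 -0.2 | turn 0.002 then [ 3.45  0.11 -0.09] before-turn [ 3.45  0.12 -0.09]
```

Request:
send_rows:
  steps:
    - [[1.2,0,0,0,0],[1.2,0,0,0,0],[1.0,0,0,0,0],[0.6,0,0,0,0],[0.6,0,0,0,0],[0.5,0,0,0,0],[0,0,0,0,0]]

```text
clock: 3.4
position: [584.4, -68.9, 50.4]
ee_rot: [0.71, -0.704, -0.008, -0.017]
contact_force: [2.3, -3.1, -2.8]
gripper_width: 17.0
```

```bash
python3 -c "
from h import *
go(583,-74,51,180)"
```

```text
t 3.4 pos [584.4 -68.9  50.4] yaw -179.6 w 17.0 F [ 2.3 -3.1 -2.8] j6 -0.1 | turn 0.007 then [ 0.51  0.14 -0.08] before-turn [ 0.5   0.14 -0.08]
```

Request:
send_rows:
  steps:
    - [[0.6,0,0,0,0],[0.6,0,0,0,0],[0.6,0,0,0,0]]

```text
clock: 3.65
position: [584.4, -70.9, 50.3]
ee_rot: [0.709, -0.704, -0.015, -0.024]
contact_force: [-2.6, 28.2, 4.7]
gripper_width: 16.8
```

```bash
python3 -c "
from h import *
go(583,-74,51,180)
I,D,C,st=snap('side'); cv2.imwrite('pics/side1.png',I); W=cloud(D,C);np.savez('pics/side1.npz',W=W,I=I)
H=cv2.cvtColor(I,cv2.COLOR_BGR2HSV);z=W[...,2]
m=(H[...,0]<20)&(H[...,1]>80)&(D>0)&(W[...,0]>530)&(W[...,0]<640)&(W[...,1]>-60)&(W[...,1]<300)&(z>14)&(z<30)
P=W[m];print(cv2.minAreaRect(P[:,:2].astype(np.float32)),P.max(0),P.min(0))
"
```

```text
t 3.6 pos [584.4 -70.9  50.3] yaw -179.6 w 16.8 F [-2.6 28.2  4.7] j6 -0.06 | turn 0.007 then [ 0.31  0.14 -0.09] before-turn [ 0.31  0.14 -0.09]
((584.1288452148438, 34.76280212402344), (80.38766479492188, 188.9938507080078), 0.6823646426200867) [624.00777492 129.00587166  29.83882861] [543.44624479 -59.84704614  14.20503371]
```

Request:
send_rows:
  steps:
    - [[0,0,0,0,1],[0,0,0,0,1],[0,0,0,0,1],[0,0,0,0,1],[0,0,0,0,1],[0,0,-2,0,1],[0,0,-3.5,0,1],[0,0,-3.5,0,1],[0,0,-3.5,0,1],[0,0,0,0,1]]

```text
clock: 4.53
position: [581.0, -83.0, 177.8]
ee_rot: [0.708, -0.706, -0.016, -0.021]
contact_force: [1.0, 0.0, 1.0]
gripper_width: 85.5
```

```bash
python3 -c "
from h import *
go(583,-74,200,180); print(arm.read_state()['ee_rot'])"
```

```text
t 4.5 pos [581.  -83.  177.8] yaw -179.9 w 85.5 F [1. 0. 1.] j6 -0.07 | turn 0.002 then [-1.02 -0.22 -2.17] before-turn [-1.02 -0.22 -2.17]
[ 0.70778436 -0.70593181 -0.01552381 -0.02146124]
```

Request:
send_rows:
  steps:
    - [[0.6,3.3,-0.6,0,1],[0.6,3.3,-0.6,0,1],[0.6,3.3,-0.6,0,1],[0.6,3.0,-0.4,0,1],[0,0,0,0.12,1],[0,0,0,0.12,1],[0,0,0,0.12,1],[0,0,0,0.12,1],[0,0,0,0.12,1],[0,0,0,0.12,1]]

```text
clock: 5.37
position: [444.2, -117.2, 198.8]
ee_rot: [-0.398, 0.917, 0.019, 0.018]
contact_force: [-0.0, -0.6, 0.2]
gripper_width: 85.4
```

Request:
send_rows:
  steps:
    - [[0,0,0,0.12,1],[0,0,0,0.12,1],[0,0,0,0.12,1],[0,0,0,0.12,1],[0,0,0,0.12,1],[0,0,0,0.12,1],[0,0,0,0.12,1],[0,0,0,0,1]]

```text
clock: 6.03
position: [441.9, -123.1, 198.1]
ee_rot: [0.03, 0.999, 0.024, 0.009]
contact_force: [-0.6, -0.1, -0.1]
gripper_width: 85.1
```

```bash
cat >> h.py <<'E'
def rects(name,zr,roi,hue=None,show=None,minpx=150):
    """components with height in zr and xy in roi (x0,x1,y0,y1): rect of the points"""
    I,D,C,st=snap(name); W=cloud(D,C); z=W[...,2]; H=cv2.cvtColor(I,cv2.COLOR_BGR2HSV)
    m=(D>0)&(z>zr[0])&(z<zr[1])&(W[...,0]>roi[0])&(W[...,0]<roi[1])&(W[...,1]>roi[2])&(W[...,1]<roi[3])
    if hue=="wood": m&=(H[...,0]<20)&(H[...,1]>80)
    if hue=="grey": m&=(H[...,1]<90)
    N,L,S,_=cv2.connectedComponentsWithStats(m.astype(np.uint8))
    for i in range(1,N):
        if S[i,4]<minpx: continue
        P=W[L==i]; r=cv2.minAreaRect(P[:,:2].astype(np.float32)); a=r[2] if r[1][0]>r[1][1] else r[2]-90
        print(name,S[i].tolist(),"c",np.round(r[0],1),"size",np.round(r[1],1),"long-axis deg",round(a,1),"z50/max",np.median(P[:,2]).round(1),P[:,2].max().round(1))
    if show: cv2.imwrite(show,I)
E
python3 -c "
from h import *
go(447,-114,200,90); print(arm.read_state()['ee_rot'])
rects('scene',(15,32),(520,660,-50,180),'wood','pics/scene1.png')
rects('wrist',(8,40),(300,1000,-400,60),None,'pics/wrist1.png',800)
"
```

```text
t 6.0 pos [ 441.9 -123.1  198.1] yaw 86.6 w 85.1 F [-0.6 -0.1 -0.1] j6 -1.65 | turn -0.059 then [-0.51  0.92 -0.14] before-turn [-0.45  0.95 -0.14]
[0.02984089 0.99922542 0.02397252 0.00913249]
scene [323, 225, 70, 50, 1588] c [583.9  55.2] size [ 84.8 210.4] long-axis deg -89.4 z50/max 22.0 31.6
wrist [449, 119, 87, 132, 7700] c [436.1  32.7] size [ 55.9 103.9] long-axis deg -13.6 z50/max 12.5 15.2
wrist [280, 144, 75, 133, 7174] c [ 445.  -117.2] size [ 54.1 104.5] long-axis deg -0.0 z50/max 23.6 27.3
wrist [0, 274, 35, 112, 3128] c [ 534.2 -389.1] size [ 26.4 100.9] long-axis deg -13.8 z50/max 24.0 27.4
wrist [158, 282, 75, 113, 4015] c [ 555.2 -232. ] size [ 54.5 105.6] long-axis deg -4.1 z50/max 19.2 27.2
wrist [467, 304, 57, 52, 1396] c [567.   35.7] size [48.6 50.1] long-axis deg -0.1 z50/max 22.2 24.2
wrist [373, 309, 70, 19, 898] c [552.3 -41. ] size [64.2 12.6] long-axis deg 89.9 z50/max 12.3 14.7
wrist [362, 337, 79, 35, 1710] c [582.4 -50.2] size [25.3 73.5] long-axis deg -89.3 z50/max 20.6 40.0
```

View pics/scene1.png

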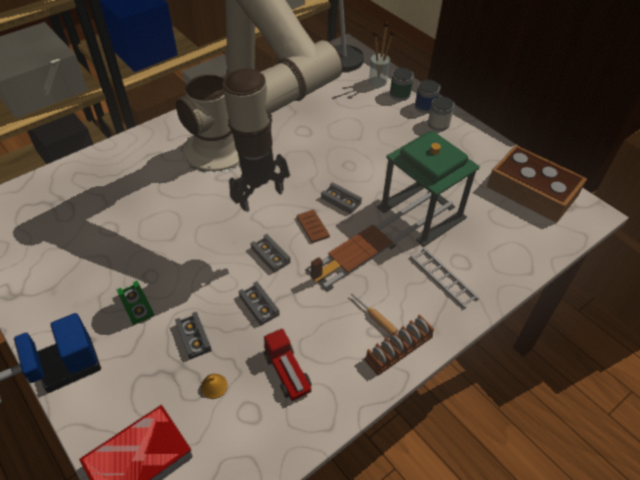

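Request:
send_rows:
  steps:
    - [[0,0,0,-0.06,1],[-0.3,0,3.5,0,1],[0,0,3.5,0,1],[0,0,3.5,0,1],[0,0,3.5,0,1],[0,0,0,0,1]]

```text
clock: 6.63
position: [453.1, -118.4, 58.2]
ee_rot: [-0.012, 1.0, 0.023, 0.018]
contact_force: [-1.7, 0.1, 0.6]
gripper_width: 85.1
```

```bash
python3 -c "
from h import *
go(445,-117,2,90)"
```

```text
t 6.6 pos [ 453.1 -118.4   58.2] yaw 91.5 w 85.1 F [-1.7  0.1  0.6] j6 -1.55 | turn 0.026 then [ 1.01 -0.11  5.59] before-turn [ 1.01 -0.09  5.59]
```

Request:
send_rows:
  steps:
    - [[0.5,-0.1,1.5,0.02,1],[0.5,0,1.5,0,1],[0,0,1.5,0,1],[0,0,0.8,0,1],[0,0,0,0,1]]

```text
clock: 7.05
position: [448.7, -118.4, 7.4]
ee_rot: [-0.008, 1.0, 0.022, 0.02]
contact_force: [0.4, 0.2, 0.0]
gripper_width: 85.0
```

```bash
python3 -c "
from h import *
go(445,-117,2,90)"
```

```text
t 7.0 pos [ 448.7 -118.4    7.4] yaw 90.9 w 85.0 F [0.4 0.2 0. ] j6 -1.54 | turn 0.016 then [0.39 0.11 0.53] before-turn [0.39 0.12 0.53]
```

Request:
send_rows:
  steps:
    - [[0.4,0.1,0.4,0.015,1],[0,0,0,0,0.5],[0,0,0,0,0],[0,0,0,0,0],[0,0,0,0,0],[0,0,0,0,0],[0,0,0,0,0],[0,0,0,0,0]]

```text
clock: 7.72
position: [448.0, -117.1, 8.8]
ee_rot: [-0.001, 0.999, 0.022, 0.025]
contact_force: [-0.6, -0.3, -2.4]
gripper_width: 52.6
```

```bash
python3 -c "
from h import *
go(445,-117,2,90);print(arm.read_state()['ee_rot'])"
```

```text
t 7.7 pos [ 448.  -117.1    8.8] yaw 90.2 w 52.6 F [-0.6 -0.3 -2.4] j6 -1.56 | turn 0.004 then [ 0.33 -0.02  0.67] before-turn [ 0.33 -0.02  0.67]
[-0.00126645  0.99945013  0.02212175  0.02466714]
```

Request:
send_rows:
  steps:
    - [[0,0,0,0,1],[0,0,0,0,1],[0,0,0,0,1],[0,0,0.8,0,1],[0,0,0.8,0,1],[0,0,0.5,0,1]]

```text
clock: 8.22
position: [451.3, -116.3, -11.6]
ee_rot: [-0.002, 0.999, 0.022, 0.027]
contact_force: [-16.1, 8.2, 70.8]
gripper_width: 85.8
```

```bash
cat >> h.py <<'E'
def tilt():
    m=R.from_quat(arm.read_state()["ee_rot"]).as_matrix(); print("tool z xy (mrad)",(1000*m[:2,2]).round(0))
E
python3 -c "
from h import *
go(445,-117,2,90);tilt()"
```

```text
t 8.2 pos [ 451.3 -116.3  -11.6] yaw 90.3 w 85.8 F [-16.1   8.2  70.8] j6 -1.55 | turn 0.005 then [ 0.55 -0.01 -1.4 ] before-turn [ 0.55 -0.01 -1.4 ]
tool z xy (mrad) [54. 44.]
```

Request:
send_rows:
  steps:
    - [[0,0,-1.5,0,1],[0,0,-3.5,0,1],[0,0,-3.5,0,1],[0,0,-3.5,0,1],[0,0,-3.0,0,1],[-3.5,1.2,0,0,1],[-3.5,1.2,0,0,1],[-3.5,1.2,0,0,1],[-3.0,1.0,0,-0.12,1]]

```text
clock: 8.97
position: [575.1, -76.9, 147.4]
ee_rot: [-0.061, 0.998, 0.021, 0.022]
contact_force: [0.3, -0.4, 0.4]
gripper_width: 85.1
```

Request:
send_rows:
  steps:
    - [[0,0,0,-0.12,1],[0,0,0,-0.12,1],[0,0,0,-0.12,1],[0,0,0,-0.12,1],[0,0,0,-0.12,1],[0,0,0,-0.12,1],[0,0,0,-0.12,1],[0,0,0,-0.12,1],[0,0,0,-0.12,1],[0,0,0,-0.12,1]]

```text
clock: 9.8
position: [581.5, -72.8, 133.3]
ee_rot: [-0.633, 0.773, 0.008, 0.026]
contact_force: [-0.5, 0.5, 0.7]
gripper_width: 85.7
```

```bash
python3 -c "
from h import *
go(584,-71,50,180);tilt()"
```

```text
t 9.8 pos [581.5 -72.8 133.3] yaw 168.6 w 85.7 F [-0.5  0.5  0.7] j6 -0.3 | turn -0.199 then [ 0.19 -0.01  8.33] before-turn [ 0.19 -0.05  8.33]
tool z xy (mrad) [29. 45.]
```

Request:
send_rows:
  steps:
    - [[0,0,0,-0.1,1],[0,0,0,-0.09,1],[0.2,0,3.3,0,1],[0,0,3.3,0,1],[0,0,1.2,0,0.5],[0,0,0,0,0],[0,0,0,0,0],[0,0,0,0,0],[0,0,0,0,0],[0,0,0,0,0]]

```text
clock: 10.63
position: [584.7, -70.9, 46.7]
ee_rot: [0.709, -0.704, -0.007, -0.025]
contact_force: [6.4, -0.8, -6.8]
gripper_width: 17.2
```

Request:
send_rows:
  steps:
    - [[0,0,0,0,0],[0,0,0,0,0],[0,0,0,0,0]]

```text
clock: 10.88
position: [584.6, -70.9, 46.6]
ee_rot: [0.709, -0.704, -0.007, -0.024]
contact_force: [4.8, -0.2, -5.0]
gripper_width: 17.0
```

```bash
python3 -c "
from h import *
go(583,155,50,180);tilt()"
```

```text
t 10.9 pos [584.6 -70.9  46.6] yaw -179.6 w 17.0 F [ 4.8 -0.2 -5. ] j6 -0.08 | turn 0.006 then [-22.59   0.15   0.65] before-turn [-2.259e+01  1.000e-02  6.500e-01]
tool z xy (mrad) [23. 44.]
```

Request:
send_rows:
  steps:
    - [[0,-0.5,0,0,0],[0,-0.5,0,0,0],[-1.5,0,0,0,0],[-3,0,0,0,0],[-3,0,0,0,0],[-3,0,0,0,0],[-3,0,0,0,0],[-3,0,0,0,0],[-2,0,0,0,0]]

```text
clock: 11.63
position: [583.1, 111.7, 46.6]
ee_rot: [0.707, -0.707, -0.015, -0.015]
contact_force: [2.6, -3.7, -7.7]
gripper_width: 17.1
```

```bash
python3 -c "
from h import *
go(583,155,50,180);tilt()"
```

```text
t 11.6 pos [583.1 111.7  46.6] yaw -180.0 w 17.1 F [ 2.6 -3.7 -7.7] j6 -0.4 | turn 0.0 then [-4.34  0.01 -0.16] before-turn [-4.34  0.01 -0.16]
tool z xy (mrad) [ 0. 42.]
```

x tilt cured. Now the home stop for the y tilt.

Request:
send_rows:
  steps:
    - [[-1.8,0,0,0,0],[-1.8,0,0,0,0],[-1.0,0,0,0,0],[-0.6,0,0,0,0],[-0.6,0,0,0,0]]

```text
clock: 12.05
position: [582.6, 159.1, 46.6]
ee_rot: [0.709, -0.705, -0.009, -0.004]
contact_force: [5.2, -22.4, -2.2]
gripper_width: 17.1
```

```bash
python3 -c "
from h import *
go(583,155,50,180);tilt()"
```

```text
t 12.1 pos [582.6 159.1  46.6] yaw -179.6 w 17.1 F [  5.2 -22.4  -2.2] j6 -0.5 | turn 0.006 then [ 0.41 -0.03 -0.34] before-turn [ 0.41 -0.03 -0.34]
tool z xy (mrad) [-7. 19.]
```

Request:
send_rows:
  steps:
    - [[-0.6,0,0,0,0],[-0.6,0,0,0,0],[-0.5,0,0,0,0]]

```text
clock: 12.3
position: [582.5, 158.8, 46.7]
ee_rot: [0.707, -0.707, -0.005, 0.005]
contact_force: [2.0, -13.9, -4.7]
gripper_width: 17.6
```

```bash
python3 -c "
from h import *
go(584.5,-70.5,47,180);tilt()"
```

```text
t 12.3 pos [582.5 158.8  46.7] yaw -180.0 w 17.6 F [  2.  -13.9  -4.7] j6 -0.52 | turn 0.001 then [22.93 -0.2  -0.04] before-turn [22.93 -0.19 -0.04]
tool z xy (mrad) [-14.   0.]
```

Request:
send_rows:
  steps:
    - [[0,0.4,0,0,0],[1.5,0,0,0,0],[3,0,0,0,0],[3,0,0,0,0],[3,0,0,0,0],[3,0,0,0,0],[3,0,0,0,0],[3,0,0,0,0],[2,0,0,0,0]]

```text
clock: 13.05
position: [584.0, -56.3, 46.7]
ee_rot: [0.708, -0.706, -0.005, -0.006]
contact_force: [2.0, 2.8, -5.2]
gripper_width: 17.0
```

```bash
python3 -c "
from h import *
go(584.5,-70.5,47,180);tilt()"
```

```text
t 13.1 pos [584.  -56.3  46.7] yaw -179.9 w 17.0 F [ 2.   2.8 -5.2] j6 -0.15 | turn 0.003 then [ 1.42 -0.05 -0.05] before-turn [ 1.42 -0.05 -0.05]
tool z xy (mrad) [ 2. 15.]
```

Request:
send_rows:
  steps:
    - [[0.9,0,0,0,0],[0.6,0,0,0,0],[0,0,0,0,1],[0,0,0,0,1],[0,0,0,0,1],[0,0,0,0,1],[0,0,-3.5,0,1],[0,0,-3.5,0,1],[0,0,-3.5,0,1]]

```text
clock: 13.8
position: [580.8, -71.5, 150.2]
ee_rot: [-0.707, 0.708, 0.01, 0.004]
contact_force: [0.3, -0.6, -0.2]
gripper_width: 85.2
```

```bash
python3 -c "
from h import *
tilt(); go(445,-117,80,90)
rects('scene',(15,32),(520,660,-50,180),'wood')"
```

```text
tool z xy (mrad) [-8. 19.]
t 13.8 pos [580.8 -71.5 150.2] yaw 179.9 w 85.2 F [ 0.3 -0.6 -0.2] j6 -0.13 | turn 1.57 then [13.52 -4.69  7.05] before-turn [ 4.7  13.52  7.05]
scene [323, 225, 69, 50, 1578] c [584.3  54.2] size [ 84.2 208.6] long-axis deg -89.2 z50/max 22.1 31.0
```

Request:
send_rows:
  steps:
    - [[1.1,3.3,0,0,1],[1.1,3.3,0,0,1],[1.1,3.3,0,0,1],[1.1,3.0,0,0.12,1],[0,0,0,0.12,1],[0,0,0,0.12,1],[0,0,0,0.12,1],[0,0,0,0.12,1],[0,0,0,0.12,1],[0,0,0,0.12,1]]

```text
clock: 14.68
position: [455.6, -117.1, 165.9]
ee_rot: [-0.346, 0.938, 0.002, 0.019]
contact_force: [-0.6, 0.9, 0.3]
gripper_width: 85.8
```

Request:
send_rows:
  steps:
    - [[0,0,0,0.12,1],[0,0,0,0.12,1],[0,0,0,0.12,1],[0,0,0,0.12,1],[0,0,0,0.12,1],[0,0,0,0.05,1]]

```text
clock: 15.18
position: [456.7, -116.6, 168.6]
ee_rot: [-0.013, 1.0, 0.007, 0.021]
contact_force: [0.0, -0.4, -0.1]
gripper_width: 85.5
```

```bash
python3 -c "
from h import *
tilt(); go(446,-117,4,90)
rects('wrist',(8,40),(300,1000,-400,60),None,None,2000)"
```

```text
tool z xy (mrad) [42. 15.]
t 15.2 pos [ 456.7 -116.6  168.6] yaw 91.5 w 85.5 F [ 0.  -0.4 -0.1] j6 -1.62 | turn 0.027 then [ 1.75 -0.29 16.4 ] before-turn [ 1.76 -0.25 16.4 ]
wrist [460, 109, 110, 150, 9698] c [436.2  32.5] size [ 55.4 104.4] long-axis deg -13.1 z50/max 12.5 15.1
wrist [279, 123, 80, 145, 8946] c [ 445.5 -118.5] size [ 54.2 104.4] long-axis deg -0.0 z50/max 23.8 27.3
wrist [135, 260, 78, 128, 4398] c [ 555.1 -231.8] size [ 54.7 105.1] long-axis deg -4.2 z50/max 22.3 27.3
wrist [352, 345, 94, 35, 2127] c [582.2 -46.5] size [24.6 80.5] long-axis deg -89.7 z50/max 20.6 40.0
```

Request:
send_rows:
  steps:
    - [[-3.3,0,0,0,1],[-3.3,0,0,0,1],[-3.3,0,0,0,1],[0,0,0,0,1]]

```text
clock: 15.57
position: [557.0, -113.7, 174.2]
ee_rot: [-0.017, 1.0, 0.007, 0.022]
contact_force: [0.5, 0.1, 0.2]
gripper_width: 85.4
```

```bash
python3 -c "
from h import *
tilt(); go(445.5,-118.5,4,90)"
```

```text
tool z xy (mrad) [44. 15.]
t 15.6 pos [ 557.  -113.7  174.2] yaw 91.9 w 85.4 F [0.5 0.1 0.2] j6 -1.61 | turn 0.033 then [11.89 -0.73 16.5 ] before-turn [11.91 -0.33 16.5 ]
```

Request:
send_rows:
  steps:
    - [[1.2,0,0,0,1],[1.2,0,0,0,1],[1.2,0,0,0,1],[1.2,0,0,0,1],[1.2,0,0,0,1],[1.2,0,0,0,1],[1.2,0,0,0,1],[1.2,0,0,0,1],[0,0,0,0,1]]

```text
clock: 16.32
position: [441.1, -117.3, 168.1]
ee_rot: [-0.02, 1.0, 0.007, 0.019]
contact_force: [-0.6, -0.0, 0.8]
gripper_width: 85.6
```

```bash
python3 -c "
from h import *
tilt(); go(445.5,-118.5,4,90)"
```

```text
tool z xy (mrad) [39. 16.]
t 16.3 pos [ 441.1 -117.3  168.1] yaw 92.3 w 85.6 F [-0.6 -0.   0.8] j6 -1.61 | turn 0.039 then [ 0.19 -0.37 16.41] before-turn [ 0.21 -0.36 16.41]
```

Request:
send_rows:
  steps:
    - [[0.2,-0.4,3.5,0.04,1],[0,0,3.5,0,1],[0,0,3.5,0,1],[0,0,3.0,0,1],[0,0,1.0,0,1]]

```text
clock: 16.73
position: [446.2, -119.8, 27.0]
ee_rot: [-0.001, 0.999, 0.008, 0.031]
contact_force: [-0.2, -0.0, 0.3]
gripper_width: 85.7
```

```bash
python3 -c "
from h import *
tilt(); go(445.5,-118.5,3,90)"
```

```text
tool z xy (mrad) [62. 15.]
t 16.7 pos [ 446.2 -119.8   27. ] yaw 90.1 w 85.7 F [-0.2 -0.   0.3] j6 -1.63 | turn 0.002 then [0.21 0.1  2.4 ] before-turn [0.21 0.1  2.4 ]
```

Request:
send_rows:
  steps:
    - [[0.2,0.1,1.2,0,1],[0,0,1.2,0,0.5],[0,0,0,0,0],[0,0,0,0,0],[0,0,0,0,0],[0,0,0,0,0],[0,0,0,0,0],[0,0,0,0,0]]

```text
clock: 17.4
position: [441.0, -118.6, 3.2]
ee_rot: [-0.003, 1.0, 0.007, 0.03]
contact_force: [0.5, 0.2, -2.3]
gripper_width: 53.0
```

```bash
python3 -c "
from h import *
tilt(); go(583.5,64.5,60,180)"
```

```text
tool z xy (mrad) [59. 15.]
t 17.4 pos [ 441.  -118.6    3.2] yaw 90.3 w 53.0 F [ 0.5  0.2 -2.3] j6 -1.63 | turn -1.565 then [-18.39 -14.55  -4.56] before-turn [-14.65  18.31  -4.56]
```

Request:
send_rows:
  steps:
    - [[0,0,-2,0,0],[0,0,-2.5,0,0],[0,0,-2.5,0,0],[0,0,-2,0,0],[-2.5,3.0,0,0,0],[-2.5,3.0,0,0,0],[-2.5,3.0,0,0,0],[-2.5,3.0,0,0,0],[-2.5,3.0,0,0,0],[-1.0,1.5,0,0,0]]

```text
clock: 18.23
position: [568.2, 47.7, 110.0]
ee_rot: [0.003, 1.0, 0.009, 0.029]
contact_force: [1.5, 0.5, -2.2]
gripper_width: 52.9
```

Request:
send_rows:
  steps:
    - [[0,0,0,-0.1,0],[0,0,0,-0.1,0],[0,0,0,-0.1,0],[0,0,0,-0.1,0],[0,0,0,-0.1,0],[0,0,0,-0.1,0],[0,0,0,-0.1,0],[0,0,0,-0.1,0],[0,0,0,-0.1,0],[0,0,0,-0.1,0]]

```text
clock: 19.07
position: [567.3, 52.8, 108.4]
ee_rot: [-0.499, 0.866, -0.005, 0.028]
contact_force: [0.4, 0.4, -2.2]
gripper_width: 52.7
```

```bash
python3 -c "
from h import *
tilt(); go(583.5,60,60,180)"
```

```text
tool z xy (mrad) [53. 19.]
t 19.1 pos [567.3  52.8 108.4] yaw 149.9 w 52.7 F [ 0.4  0.4 -2.2] j6 -0.91 | turn -0.526 then [-0.62 -1.36  4.93] before-turn [-1.22 -0.87  4.93]
```

Request:
send_rows:
  steps:
    - [[0,0,0,-0.1,0],[0,0,0,-0.1,0],[0,0,0,-0.1,0],[0,0,0,-0.1,0],[0,0,0,-0.1,0],[-0.6,-1.3,2.5,0,0],[0,0,2.0,0,0],[0,0,0,0,0]]

```text
clock: 19.73
position: [579.6, 58.7, 64.2]
ee_rot: [0.708, -0.706, 0.011, -0.026]
contact_force: [-1.2, -0.6, -3.8]
gripper_width: 53.0
```

```bash
python3 -c "
from h import *
tilt(); go(583.5,60,25,180)
rects('wrist',(40,90),(500,680,-40,140),None,'pics/w2.png',400)
rects('scene',(35,120),(500,680,-40,160),'grey','pics/s2.png',400)"
```

```text
tool z xy (mrad) [52. 21.]
t 19.7 pos [579.6  58.7  64.2] yaw -179.9 w 53.0 F [-1.2 -0.6 -3.8] j6 -0.38 | turn 0.002 then [-0.05 -0.18  3.93] before-turn [-0.05 -0.18  3.93]
wrist [231, 194, 215, 240, 34905] c [571.5  62.4] size [ 67.9 103.1] long-axis deg -88.9 z50/max 76.1 90.0
wrist [199, 294, 41, 33, 494] c [610.4  47.9] size [17.2  4.1] long-axis deg 34.2 z50/max 84.4 90.0
scene [335, 219, 45, 34, 638] c [584.7  55.8] size [ 93.2 101.7] long-axis deg -65.0 z50/max 84.1 120.0
```

View pics/w2.png

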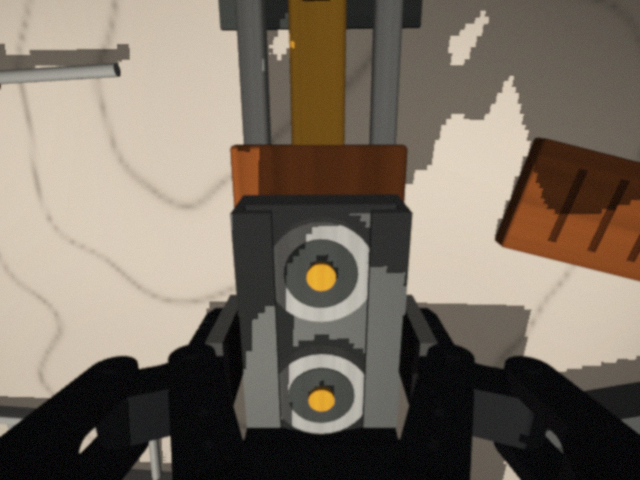

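```bash
python3 -c "
from h import *
C=cam('wrist'); print(onplane([[235,147],[320,147],[405,147]],C,22).round(1)); print(onplane([[237,200],[320,200],[407,200]],C,22+39+14).round(1))
f=cv2.imread('pics/s2.png')
H=cv2.cvtColor(f,cv2.COLOR_BGR2HSV)
cv2.imwrite('pics/c2.png',cv2.resize(f[190:310,270:430],None,fx=5,fy=5,interpolation=2))"
```

```text
[[ 6.235e+02  0.000e+00  2.200e+01]
 [ 5.844e+02 -3.000e-01  2.200e+01]
 [ 5.463e+02 -5.000e-01  2.200e+01]]
[[609.7  13.3  75. ]
 [581.3  12.9  75. ]
 [552.2  12.5  75. ]]
```

Request:
send_rows:
  steps:
    - [[-0.1,-0.4,1.5,0,0],[0,0,1.2,0,0],[0,0,0.8,0,0],[0,0,0,0,0]]

```text
clock: 20.17
position: [590.1, 61.4, 36.3]
ee_rot: [0.708, -0.705, 0.015, -0.032]
contact_force: [0.2, -0.1, -1.5]
gripper_width: 53.0
```

```bash
python3 -c "
from h import *
tilt(); go(583.5,60,25,180)"
```

```text
tool z xy (mrad) [66. 24.]
t 20.2 pos [590.1  61.4  36.3] yaw -179.8 w 53.0 F [ 0.2 -0.1 -1.5] j6 -0.38 | turn 0.004 then [0.17 0.73 1.08] before-turn [0.17 0.73 1.08]
```

Request:
send_rows:
  steps:
    - [[0.1,0.6,0.5,0,0],[0,0,0.3,0,0],[0,0,0.2,0,0],[0,0,0.1,0,0]]

```text
clock: 20.5
position: [584.6, 60.5, 26.0]
ee_rot: [0.708, -0.705, 0.016, -0.033]
contact_force: [-2.2, 0.3, 1.5]
gripper_width: 52.9
```

```bash
python3 -c "
from h import *
tilt(); go(584,60,25,180)"
```

```text
tool z xy (mrad) [68. 24.]
t 20.5 pos [584.6  60.5  26. ] yaw -179.8 w 52.9 F [-2.2  0.3  1.5] j6 -0.38 | turn 0.004 then [0.05 0.06 0.1 ] before-turn [0.05 0.07 0.1 ]
```

Request:
send_rows:
  steps:
    - [[0,0,0.2,0,0],[0,0,0,0,1],[0,0,0,0,1],[0,0,0,0,1],[0,0,0,0,1],[0,0,-3,0,1],[0,0,-4.1,0,1],[0,0,-4.1,0,1],[0,0,-4.1,0,1],[0,0,-4.1,0,1]]

```text
clock: 21.33
position: [568.2, 54.8, 216.5]
ee_rot: [0.709, -0.705, 0.012, -0.024]
contact_force: [0.9, 0.5, -0.3]
gripper_width: 85.4
```

```bash
python3 -c "
from h import *
tilt(); go(555,-232,100,86)
rects('scene',(34,56),(500,680,-40,180),None,'pics/s3.png',150)
rects('wrist',(34,60),(500,680,-40,180),None,'pics/w3.png',150)"
```

```text
tool z xy (mrad) [51. 18.]
t 21.3 pos [568.2  54.8 216.5] yaw -179.7 w 85.4 F [ 0.9  0.5 -0.3] j6 -0.38 | turn -1.496 then [ 0.11 28.95 11.05] before-turn [28.88  2.04 11.05]
scene [336, 228, 44, 34, 480] c [584.6  65.1] size [ 60.9 109.6] long-axis deg -88.7 z50/max 44.8 53.3
wrist [288, 153, 69, 126, 3989] c [584.3  64.7] size [ 54.1 104.6] long-axis deg -90.0 z50/max 46.6 49.2
```

Request:
send_rows:
  steps:
    - [[3.4,0.25,0,0,1],[3.4,0.25,0,0,1],[3.4,0.25,0,0,1],[3.4,0.25,0,0,1],[3.4,0.25,0,0,1],[3.4,0.25,0,0,1],[3.4,0.25,0,0,1],[3.4,0.25,0,0,1],[0,0,0,-0.1,1],[0,0,0,-0.1,1]]

```text
clock: 22.27
position: [558.8, -226.5, 219.3]
ee_rot: [0.779, -0.625, 0.026, -0.037]
contact_force: [-0.7, 0.5, 0.3]
gripper_width: 85.2
```

Request:
send_rows:
  steps:
    - [[0,0,0,-0.1,1],[0,0,0,-0.1,1],[0,0,0,-0.1,1],[0,0,0,-0.1,1],[0,0,0,-0.1,1],[0,0,0,-0.1,1],[0,0,0,-0.1,1],[0,0,0,-0.1,1],[0,0,0,-0.1,1],[0,0,0,-0.1,1]]

```text
clock: 23.1
position: [559.0, -229.5, 216.3]
ee_rot: [0.987, -0.153, 0.042, -0.019]
contact_force: [-0.4, -0.6, 0.5]
gripper_width: 85.6
```

Request:
send_rows:
  steps:
    - [[0,0,0,-0.1,1],[0,0,0,-0.1,1],[0,0,0,-0.1,1],[0,0,0,0,1]]

```text
clock: 23.43
position: [559.4, -229.4, 215.4]
ee_rot: [0.999, 0.005, 0.045, -0.012]
contact_force: [-0.0, -0.2, 0.2]
gripper_width: 85.6
```

```bash
python3 -c "
from h import *
tilt(); go(555,-232,70,86)
rects('wrist',(8,40),(300,1000,-500,60),None,None,2000)"
```

```text
tool z xy (mrad) [89. 25.]
t 23.4 pos [ 559.4 -229.4  215.4] yaw -89.3 w 85.6 F [-0.  -0.2  0.2] j6 1.74 | turn 0.082 then [-1.69  0.75 14.43] before-turn [-1.75  0.61 14.43]
wrist [540, 60, 75, 72, 3681] c [ 669.1 -430.2] size [54.9 48.4] long-axis deg 17.0 z50/max 26.1 39.8
wrist [0, 148, 160, 94, 8772] c [582.7 -15.6] size [142.5  79.7] long-axis deg 89.3 z50/max 21.8 39.9
wrist [292, 168, 74, 125, 6326] c [ 555.7 -231.3] size [ 54.2 104.5] long-axis deg -4.1 z50/max 23.8 27.8
wrist [474, 192, 110, 131, 7253] c [ 533.9 -404.7] size [ 56.6 104.2] long-axis deg -13.3 z50/max 23.6 27.7
wrist [20, 291, 67, 102, 5087] c [440.6  31.8] size [55.2 97.7] long-axis deg -13.6 z50/max 12.6 15.2
```

Request:
send_rows:
  steps:
    - [[0,0,-4.1,0,1],[0,0,-4.1,0,1],[0,0,-4.1,0,1],[0,0,-4.1,0,1],[0,0,0,0,1]]

```text
clock: 23.9
position: [543.0, -233.9, 380.7]
ee_rot: [0.999, -0.004, 0.039, -0.013]
contact_force: [0.7, -0.5, 1.5]
gripper_width: 85.3
```

```bash
python3 -c "
from h import *
tilt(); go(555,-232,70,86)"
```

```text
tool z xy (mrad) [79. 26.]
t 23.9 pos [ 543.  -233.9  380.7] yaw -90.4 w 85.3 F [ 0.7 -0.5  1.5] j6 1.72 | turn 0.062 then [-1.2   0.71 31.07] before-turn [-1.25  0.64 31.07]
```

Request:
send_rows:
  steps:
    - [[0,0,1.2,0.08,1],[0,0,1.2,0,1],[0,0,1.2,0,1],[0,0,1.2,0,1],[0,0,1.2,0,1],[0,0,1.2,0,1],[0,0,1.2,0,1],[0,0,1.2,0,1],[0,0,1.2,0,1],[0,0,0,0,1]]

```text
clock: 24.73
position: [555.4, -231.7, 273.8]
ee_rot: [0.997, -0.061, 0.048, -0.015]
contact_force: [0.0, -0.1, -1.2]
gripper_width: 85.4
```

```bash
python3 -c "
from h import *
tilt(); go(555.5,-231.5,70,86)"
```

```text
tool z xy (mrad) [97. 23.]
t 24.7 pos [ 555.4 -231.7  273.8] yaw -96.9 w 85.4 F [ 0.  -0.1 -1.2] j6 1.61 | turn -0.05 then [-1.94  0.6  20.28] before-turn [-1.9   0.7  20.28]
```

Request:
send_rows:
  steps:
    - [[0,0,0,-0.12,1],[0.2,-4,0,0,1],[0.2,-4,0,0,1],[0.2,-4,0,0,1],[0,-3.5,0,0,1],[0,0,4,0,1],[0,0,4,0,1],[0,0,3,0,1],[0,0,0,0,1]]

```text
clock: 25.48
position: [578.9, -68.5, 173.1]
ee_rot: [0.998, -0.006, 0.058, -0.012]
contact_force: [-0.6, -0.7, -0.6]
gripper_width: 85.2
```

```bash
python3 -c "
from h import *
tilt(); go(584.5,-71.5,52,90)"
```

```text
tool z xy (mrad) [116.  23.]
t 25.5 pos [578.9 -68.5 173.1] yaw -90.6 w 85.2 F [-0.6 -0.7 -0.6] j6 1.4 | turn -0.011 then [-0.85  0.58 12.08] before-turn [-0.84  0.59 12.08]
```

Request:
send_rows:
  steps:
    - [[-0.6,0.4,4,0,1],[-0.2,0.1,4,0,1],[0,0,3,0,1],[0,0,0.5,0,0.5],[0,0,0,0,0],[0,0,0,0,0],[0,0,0,0,0],[0,0,0,0,0],[0,0,0,0,0],[0,0,0,0,0]]

```text
clock: 26.32
position: [596.9, -71.4, 76.3]
ee_rot: [0.997, -0.009, 0.072, -0.012]
contact_force: [4.0, -0.9, -11.0]
gripper_width: 24.0
```

Request:
send_rows:
  steps:
    - [[0,0,0,0,0],[0.5,0,0,0,0],[0.5,0,0,0,0],[0.5,0,0,0,0]]

```text
clock: 26.65
position: [597.1, -71.7, 75.8]
ee_rot: [0.998, -0.01, 0.055, -0.011]
contact_force: [-9.9, 3.2, 1.4]
gripper_width: 24.2
```

```bash
python3 -c "
from h import *
tilt(); go(584.5,-71,52,90)"
```

```text
tool z xy (mrad) [109.  22.]
t 26.6 pos [597.1 -71.7  75.8] yaw -91.1 w 24.2 F [-9.9  3.2  1.4] j6 1.41 | turn -0.019 then [-1.51 -0.01  2.23] before-turn [-1.51  0.02  2.23]
```

Request:
send_rows:
  steps:
    - [[0.4,0,0,0,0],[0.4,0,0,0,0],[0.4,0,0,0,0],[0.4,0,0,0,0],[0.4,0,0,0,0]]

```text
clock: 27.07
position: [596.9, -71.6, 75.5]
ee_rot: [0.999, -0.012, 0.031, -0.011]
contact_force: [-7.9, 3.0, 0.4]
gripper_width: 24.4
```

```bash
python3 -c "
from h import *
tilt(); go(584.5,-71,52,90)"
```

```text
tool z xy (mrad) [62. 21.]
t 27.1 pos [596.9 -71.6  75.5] yaw -91.3 w 24.4 F [-7.9  3.   0.4] j6 1.42 | turn -0.022 then [-1.38 -0.01  2.27] before-turn [-1.38  0.02  2.27]
```

Request:
send_rows:
  steps:
    - [[0.4,0,0,0,0],[0.4,0,0,0,0],[0.4,0,0,0,0],[0.4,0,0,0,0],[0.4,0,0,0,0],[0.4,0,0,0,0],[0.4,0,0,0,0],[0.4,0,0,0,0],[0.4,0,0,0,0],[0.4,0,0,0,0]]

```text
clock: 27.9
position: [596.5, -71.6, 74.8]
ee_rot: [1.0, -0.013, -0.017, -0.011]
contact_force: [-7.5, 2.3, 1.0]
gripper_width: 24.2
```

Request:
send_rows:
  steps:
    - [[0,0,0,0,1],[0,0,0,0,1],[0,0,0,0,1],[0,0,0,0,1],[0,0,-3,0,1],[0,0,-3,0,1],[0,0,0,0,1]]

```text
clock: 28.48
position: [602.2, -73.2, 141.6]
ee_rot: [1.0, -0.012, -0.013, -0.01]
contact_force: [0.7, 0.3, 1.3]
gripper_width: 85.2
```

```bash
python3 -c "
from h import *
tilt(); go(555.5,-231.5,80,86)"
```

```text
tool z xy (mrad) [-27.  20.]
t 28.5 pos [602.2 -73.2 141.6] yaw -91.4 w 85.2 F [0.7 0.3 1.3] j6 1.43 | turn 0.046 then [-3.39 16.22  5.97] before-turn [-4.13 16.05  5.97]
```

Request:
send_rows:
  steps:
    - [[-1,3.5,0,0.046,1],[-0.9,3.5,0,0,1],[-0.9,3.5,0,0,1],[-0.7,3.0,0,0,1],[0,0,0,0,1]]

```text
clock: 28.9
position: [565.0, -209.0, 147.0]
ee_rot: [0.999, -0.032, -0.004, -0.009]
contact_force: [0.4, 0.1, -0.3]
gripper_width: 85.6
```

```bash
python3 -c "
from h import *
tilt(); go(555.5,-231.5,3,86)
rects('wrist',(8,40),(300,1000,-500,60),None,None,2000)"
```

```text
tool z xy (mrad) [-7. 17.]
t 28.9 pos [ 565. -209.  147.] yaw -93.6 w 85.6 F [ 0.4  0.1 -0.3] j6 1.61 | turn 0.006 then [-0.67  2.56 14.37] before-turn [-0.69  2.55 14.37]
wrist [0, 157, 146, 117, 8547] c [581.1 -31.7] size [109.7  80.8] long-axis deg 87.1 z50/max 20.1 40.0
wrist [317, 159, 84, 149, 9886] c [ 555.8 -231.3] size [ 54. 105.] long-axis deg -3.9 z50/max 23.8 27.3
wrist [537, 170, 103, 159, 9827] c [ 533.5 -404.4] size [ 56.6 104.7] long-axis deg -13.3 z50/max 19.6 27.6
wrist [1, 328, 74, 65, 3595] c [463.5  26.3] size [56.1 51.3] long-axis deg 77.6 z50/max 12.6 14.9
```

Request:
send_rows:
  steps:
    - [[-0.6,2.2,1,0.005,1],[0,0,3.8,0,1],[0,0,3.8,0,1],[0,0,2.5,0,1],[0,0,0,0,1]]

```text
clock: 29.37
position: [565.8, -227.7, 39.0]
ee_rot: [0.999, -0.033, 0.006, -0.007]
contact_force: [-0.3, 0.7, -0.8]
gripper_width: 85.8
```

```bash
python3 -c "
from h import *
tilt(); go(555.6,-231.4,3,86)"
```

```text
tool z xy (mrad) [13. 13.]
t 29.4 pos [ 565.8 -227.7   39. ] yaw -93.8 w 85.8 F [-0.3  0.7 -0.8] j6 1.65 | turn 0.004 then [-1.03  0.49  3.58] before-turn [-1.03  0.49  3.58]
```

Request:
send_rows:
  steps:
    - [[-0.9,0.4,1.8,0,1],[-0.3,0,1.6,0,0.8],[0,0,0,0,0],[0,0,0,0,0],[0,0,0,0,0],[0,0,0,0,0],[0,0,0,0,0],[0,0,0,0,0]]

```text
clock: 30.03
position: [563.9, -227.8, 14.0]
ee_rot: [0.999, -0.028, 0.014, -0.005]
contact_force: [-0.4, -0.3, -2.2]
gripper_width: 52.5
```

```bash
python3 -c "
from h import *
tilt(); go(584.3,94.7,110,180)"
```

```text
tool z xy (mrad) [29.  9.]
t 30.0 pos [ 563.9 -227.8   14. ] yaw -93.2 w 52.5 F [-0.4 -0.3 -2.2] j6 1.65 | turn 1.514 then [-32.34  -2.31  -9.26] before-turn [  0.48 -32.42  -9.26]
```

Request:
send_rows:
  steps:
    - [[0,0,0,0,1],[0,0,0,0,1],[0,0,0,0,1],[0,0,0,0,1],[-0.9,0.2,0.8,0,1],[-0.2,0,0.5,0,1],[0,0,0,0,1]]

```text
clock: 30.62
position: [556.1, -229.7, 3.6]
ee_rot: [0.999, -0.028, 0.018, -0.004]
contact_force: [-0.8, 0.3, 0.2]
gripper_width: 85.2
```

```bash
python3 -c "
from h import *
tilt(); go(555.6,-231.4,3,86)"
```

```text
tool z xy (mrad) [36.  7.]
t 30.6 pos [ 556.1 -229.7    3.6] yaw -93.2 w 85.2 F [-0.8  0.3  0.2] j6 1.66 | turn 0.014 then [-0.04  0.17  0.06] before-turn [-0.04  0.17  0.06]
```

Request:
send_rows:
  steps:
    - [[0,0,0,0,0],[0,0,0,0,0],[0,0,0,0,0],[0,0,0,0,0],[0,0,0,0,0],[0,0,-3,0,0],[0,0,-4,0,0],[0,0,-3.5,0,0],[0,0,-1.5,0,0],[0,0,0,0,0]]

```text
clock: 31.45
position: [550.3, -229.9, 124.3]
ee_rot: [1.0, -0.028, 0.012, -0.005]
contact_force: [0.3, 0.1, -1.9]
gripper_width: 52.3
```

```bash
python3 -c "
from h import *
tilt(); go(584.3,94.7,130,180)
rects('wrist',(90,170),(300,1000,-400,60),None,None,1000)"
```

```text
tool z xy (mrad) [25.  9.]
t 31.4 pos [ 550.3 -229.9  124.3] yaw -93.2 w 52.3 F [ 0.3  0.1 -1.9] j6 1.65 | turn 1.515 then [-32.46  -3.41  -0.2 ] before-turn [  1.59 -32.6   -0.2 ]
wrist [184, 161, 279, 272, 49014] c [ 554.9 -230.5] size [ 80.5 105.1] long-axis deg -3.2 z50/max 142.0 170.0
```

Request:
send_rows:
  steps:
    - [[0.2,-3.0,0,0,0],[0.2,-3.8,0,0,0],[0.2,-3.8,0,0,0],[0.2,-3.8,0,0,0],[0.2,-3.8,0,0,0],[0.2,-3.8,0,0,0],[0.2,-3.8,0,0,0],[0.2,-3.8,0,0,0],[0,-2,0,0.1,0],[0,0,0,0.1,0]]

```text
clock: 32.33
position: [575.6, 96.0, 104.4]
ee_rot: [0.991, -0.137, -0.005, -0.003]
contact_force: [0.3, -0.3, -2.7]
gripper_width: 52.7
```

Request:
send_rows:
  steps:
    - [[0,0,0,0.1,0],[0,0,0,0.1,0],[0,0,0,0.1,0],[0,0,0,0.1,0],[0,0,0,0.1,0],[0,0,0,0.1,0],[0,0,0,0.1,0],[0,0,0,0.1,0],[0,0,0,0.1,0],[0,0,0,0.1,0]]

```text
clock: 33.17
position: [561.1, 96.4, 77.2]
ee_rot: [0.788, -0.615, -0.018, 0.019]
contact_force: [0.2, -0.0, -1.2]
gripper_width: 52.1
```

Request:
send_rows:
  steps:
    - [[0,0,0,0.1,0],[0,0,0,0.1,0],[0,0,0,0.06,0],[0,0,0,0,0]]

```text
clock: 33.5
position: [555.4, 94.6, 67.1]
ee_rot: [-0.695, 0.718, 0.019, -0.029]
contact_force: [0.3, 0.7, -2.7]
gripper_width: 52.5
```

```bash
python3 -c "
from h import *
tilt(); go(584.3,98.7,50,180)
rects('wrist',(90,170),(300,1000,-400,200),None,None,1000)"
```

```text
tool z xy (mrad) [-68. -12.]
t 33.5 pos [555.4  94.6  67.1] yaw 178.1 w 52.5 F [ 0.3  0.7 -2.7] j6 -0.46 | turn -0.033 then [-0.43 -3.    1.5 ] before-turn [-0.53 -2.99  1.5 ]
wrist [0, 308, 640, 172, 59827] c [562.   99.1] size [ 52.2 126.2] long-axis deg -9.5 z50/max 139.0 164.0
```

Request:
send_rows:
  steps:
    - [[-0.3,-1.5,-0.2,-0.03,0],[0,-1.5,-0.2,0,0],[0,0,0,0,0]]

```text
clock: 33.8
position: [583.2, 96.4, 64.6]
ee_rot: [0.709, -0.704, -0.022, 0.032]
contact_force: [0.0, 0.0, -1.9]
gripper_width: 53.0
```

```bash
python3 -c "
from h import *
tilt(); go(584.3,98.7,50,180)
rects('wrist',(60,105),(500,680,0,200),None,'pics/w4.png',500)
rects('scene',(60,105),(500,680,0,200),'grey',None,100)"
```

```text
tool z xy (mrad) [-77. -15.]
t 33.8 pos [583.2  96.4  64.6] yaw -179.7 w 53.0 F [ 0.   0.  -1.9] j6 -0.41 | turn 0.006 then [-0.25 -0.22  1.44] before-turn [-0.25 -0.22  1.44]
wrist [188, 161, 266, 272, 47986] c [584.9  90.7] size [ 81.1 105.4] long-axis deg -89.6 z50/max 78.2 105.0
scene [343, 215, 37, 35, 666] c [580.3  77.5] size [89.8 79.1] long-axis deg 76.4 z50/max 76.4 104.3
```

View pics/w4.png

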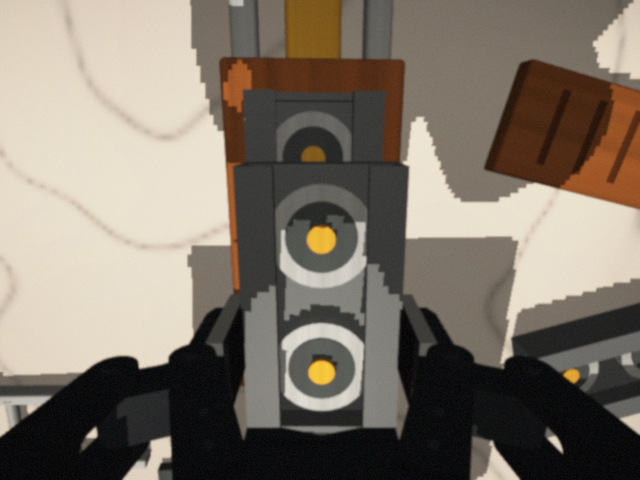

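Request:
send_rows:
  steps:
    - [[-0.4,-0.1,0.6,0,0],[0,0,0.4,0,0],[0,0,0.2,0,0],[0,0,0,0,0]]

```text
clock: 34.23
position: [579.4, 100.1, 53.1]
ee_rot: [0.709, -0.704, -0.022, 0.034]
contact_force: [-0.2, -0.9, 1.1]
gripper_width: 52.6
```

```bash
python3 -c "
from h import *
tilt(); go(584.3,100.4,50,180)
rects('wrist',(50,85),(500,680,0,200),None,None,500)"
```

```text
tool z xy (mrad) [-80. -17.]
t 34.2 pos [579.4 100.1  53.1] yaw -179.6 w 52.6 F [-0.2 -0.9  1.1] j6 -0.41 | turn 0.008 then [-0.04 -0.52  0.27] before-turn [-0.03 -0.52  0.27]
wrist [189, 161, 258, 271, 46055] c [580.9  94. ] size [ 81.2 104.7] long-axis deg -89.6 z50/max 63.6 85.0
```

Request:
send_rows:
  steps:
    - [[0,-0.4,0,0,0],[0,-0.1,0.2,0,0],[0,0,0.2,0,0]]

```text
clock: 34.53
position: [584.4, 100.2, 52.3]
ee_rot: [0.71, -0.703, -0.021, 0.034]
contact_force: [-3.5, -1.3, 13.5]
gripper_width: 53.0
```

```bash
python3 -c "
from h import *
tilt(); go(584.3,100.4,50,180)"
```

```text
tool z xy (mrad) [-78. -18.]
t 34.5 pos [584.4 100.2  52.3] yaw -179.4 w 53.0 F [-3.5 -1.3 13.5] j6 -0.41 | turn 0.01 then [-0.02 -0.01  0.23] before-turn [-0.02 -0.01  0.23]
```

Request:
send_rows:
  steps:
    - [[0,0,0,0,1],[0,0,0,0,1],[0,0,0,0,1],[0,0,0,0,1],[0,0,0,0,1],[0,0,-2,0,1],[0,0,-3,0,1],[0,0,-3,0,1]]

```text
clock: 35.2
position: [586.0, 100.1, 124.6]
ee_rot: [0.71, -0.703, -0.026, 0.041]
contact_force: [-0.7, 0.7, 0.0]
gripper_width: 85.2
```

```bash
python3 -c "
from h import *
tilt(); go(407,159,120,104)
rects('wrist',(58,80),(500,680,0,200),None,'pics/w5.png',300)
rects('scene',(58,80),(500,680,0,200),None,None,100)
rects('side',(5,40),(330,500,-50,230),None,None,100)"
```

```text
tool z xy (mrad) [-94. -22.]
t 35.2 pos [586.  100.1 124.6] yaw -179.5 w 85.2 F [-0.7  0.7  0. ] j6 -0.41 | turn 1.335 then [15.81 10.06  2.02] before-turn [-6.08 17.73  2.02]
wrist [259, 152, 112, 197, 10035] c [583.4  94.2] size [104.8  54.2] long-axis deg 89.9 z50/max 70.7 73.1
wrist [301, 193, 23, 23, 321] c [583.7  68.2] size [11.7 10.9] long-axis deg 69.7 z50/max 59.7 61.4
scene [345, 217, 44, 34, 509] c [584.8  95.2] size [108.4  60.7] long-axis deg 88.9 z50/max 68.3 78.7
side [353, 290, 49, 32, 918] c [436.5  35.5] size [ 60.8 106.2] long-axis deg -14.0 z50/max 11.0 18.5
side [362, 338, 52, 32, 1106] c [407.7 154.5] size [108.3  69.5] long-axis deg 15.4 z50/max 17.8 32.0
```

Request:
send_rows:
  steps:
    - [[3.5,0.4,0,0,1],[3.9,0.4,0,0,1],[3.9,0.4,0,0,1],[3.9,0.4,0,0,1],[3.9,0.4,0,0,1],[3.9,0.4,0,0,1],[3.9,0.4,0,0,1],[3.9,0.4,0,0,1],[3.9,0.4,0,0,1],[3.9,0.4,0,0,1]]

```text
clock: 36.18
position: [547.9, -292.0, 125.1]
ee_rot: [0.715, -0.698, -0.031, 0.041]
contact_force: [2.0, 0.3, -1.1]
gripper_width: 85.4
```

```bash
python3 -c "
from h import *
tilt(); go(534,-404,130,76.7)"
```

```text
tool z xy (mrad) [-102.  -15.]
t 36.2 pos [ 547.9 -292.   125.1] yaw -178.7 w 85.4 F [ 2.   0.3 -1.1] j6 0.21 | turn -1.315 then [ 1.19 11.24 -0.18] before-turn [11.17  1.69 -0.18]
```

Request:
send_rows:
  steps:
    - [[3.2,0.5,0,0,1],[3.2,0.5,0,0,1],[3.2,0.4,0,0,1],[0,0,0,-0.12,1],[0,0,0,-0.12,1],[0,0,0,-0.12,1],[0,0,0,-0.12,1],[0,0,0,-0.12,1],[0,0,0,-0.12,1]]

```text
clock: 36.93
position: [524.0, -400.7, 110.0]
ee_rot: [0.917, -0.394, -0.057, 0.025]
contact_force: [0.2, 0.4, -0.4]
gripper_width: 85.6
```

Request:
send_rows:
  steps:
    - [[0,0,0,-0.12,1],[0,0,0,-0.12,1],[0,0,0,-0.12,1],[0,0,0,-0.12,1],[0,0,0,-0.1,1],[0,0,0,0,1]]

```text
clock: 37.43
position: [518.7, -397.9, 98.7]
ee_rot: [0.992, -0.102, -0.07, 0.003]
contact_force: [-0.1, 0.2, -0.6]
gripper_width: 85.2
```

```bash
python3 -c "
from h import *
tilt(); go(534,-404,3,76.7)
rects('wrist',(8,40),(400,700,-500,-200),None,None,2000)"
```

```text
tool z xy (mrad) [-140.    9.]
t 37.4 pos [ 518.7 -397.9   98.7] yaw -101.6 w 85.2 F [-0.1  0.2 -0.6] j6 1.73 | turn 0.03 then [2.93 0.02 9.26] before-turn [2.93 0.1  9.26]
wrist [271, 100, 111, 190, 15783] c [ 534.  -404.4] size [ 54.3 104.7] long-axis deg -13.3 z50/max 23.9 27.6
```

```bash
python3 -c "
from h import *
go(584,-71.5,125,90)"
```

```text
t 37.5 pos [ 518.6 -397.8   98.4] yaw -101.8 w 86.0 F [-0.8 -0.3 -0.6] j6 1.72 | turn -0.206 then [  6.08 -32.66  -3.24] before-turn [ -0.73 -33.21  -3.24]
```

Request:
send_rows:
  steps:
    - [[0,0,-3.0,0,1],[0,-3.6,-0.2,0,1],[0,-3.8,0,0,1],[0,-3.8,0,0,1],[0,-3.8,0,0,1],[0,-3.8,0,0,1],[0,-3.8,0,0,1],[0,-3.8,0,0,1],[0,-3.6,0,-0.1,1],[0,0,0,-0.1,1]]

```text
clock: 38.32
position: [588.4, -94.9, 116.6]
ee_rot: [0.997, -0.021, -0.075, -0.006]
contact_force: [-0.3, -0.4, 0.4]
gripper_width: 85.2
```

```bash
python3 -c "
from h import *
tilt();go(584,-71.5,52,90)"
```

```text
tool z xy (mrad) [-150.   15.]
t 38.3 pos [588.4 -94.9 116.6] yaw -92.4 w 85.2 F [-0.3 -0.4  0.4] j6 1.45 | turn -0.042 then [ 0.54 -2.24  6.48] before-turn [ 0.45 -2.26  6.48]
```

Request:
send_rows:
  steps:
    - [[0.2,-2.2,0,-0.04,1],[0.2,0,3,0,1],[0.2,0,2.5,0,1],[0,0,0.8,0,1],[0,0,0,0,0],[0,0,0,0,0],[0,0,0,0,0],[0,0,0,0,0],[0,0,0,0,0],[0,0,0,0,0]]

```text
clock: 39.15
position: [587.5, -67.8, 52.8]
ee_rot: [0.997, -0.003, -0.074, -0.007]
contact_force: [1.0, 1.8, -7.8]
gripper_width: 27.2
```

Request:
send_rows:
  steps:
    - [[0,0,0,0,0],[0,0,0,0,0],[-0.4,0,0,0,0],[-0.4,0,0,0,0],[-0.4,0,0,0,0],[-0.4,0,0,0,0],[-0.4,0,0,0,0]]

```text
clock: 39.73
position: [588.2, -67.5, 53.0]
ee_rot: [0.999, -0.001, -0.049, -0.006]
contact_force: [10.2, -1.9, -10.9]
gripper_width: 26.7
```

```bash
python3 -c "
from h import *
tilt();go(584,-71.5,52,90)"
```

```text
tool z xy (mrad) [-99.  13.]
t 39.7 pos [588.2 -67.5  53. ] yaw -90.2 w 26.7 F [ 10.2  -1.9 -10.9] j6 1.45 | turn -0.004 then [-0.41  0.4   0.13] before-turn [-0.41  0.4   0.13]
```

Request:
send_rows:
  steps:
    - [[-0.4,0.2,0,0,0],[-0.4,0.2,0,0,0],[-0.4,0,0,0,0],[-0.4,0,0,0,0],[-0.4,0,0,0,0],[-0.4,0,0,0,0],[-0.4,0,0,0,0],[-0.4,0,0,0,0],[-0.4,0,0,0,0]]

```text
clock: 40.48
position: [589.4, -69.6, 53.4]
ee_rot: [1.0, 0.002, -0.008, -0.007]
contact_force: [10.4, -1.1, -11.7]
gripper_width: 26.8
```

```bash
python3 -c "
from h import *
tilt();go(584,-71.5,52,90)
rects('scene',(15,32),(520,660,-50,180),'wood',None)
rects('scene',(58,80),(500,680,0,200),None,None,100)"
```

```text
tool z xy (mrad) [-16.  13.]
t 40.5 pos [589.4 -69.6  53.4] yaw -89.8 w 26.8 F [ 10.4  -1.1 -11.7] j6 1.44 | turn 0.004 then [-0.53  0.19  0.14] before-turn [-0.53  0.18  0.14]
scene [323, 236, 70, 39, 589] c [603.9  53.2] size [207.4  71.3] long-axis deg 72.7 z50/max 21.5 31.0
scene [345, 217, 44, 34, 503] c [584.8  96.7] size [ 59.1 110.8] long-axis deg -89.7 z50/max 68.5 78.7
```

Request:
send_rows:
  steps:
    - [[-0.4,0.25,0,0,0],[0,0.15,0,0,0],[0,0,0,0,1],[0,0,0,0,1],[0,0,0,0,1],[0,0,0,0,1],[0,0,-3.5,0,1],[0,0,-3.5,0,1],[0,0,0,0,1]]

```text
clock: 41.33
position: [590.0, -73.2, 126.6]
ee_rot: [1.0, 0.002, -0.004, -0.008]
contact_force: [-0.4, -0.3, 0.7]
gripper_width: 85.3
```

```bash
python3 -c "
from h import *
tilt();go(534,-404.4,100,76.7)"
```

```text
tool z xy (mrad) [-8. 15.]
t 41.3 pos [590.  -73.2 126.6] yaw -89.8 w 85.3 F [-0.4 -0.3  0.7] j6 1.45 | turn 0.235 then [ 2.19 33.55  2.2 ] before-turn [-5.69 33.13  2.2 ]
```

Request:
send_rows:
  steps:
    - [[-0.6,3.6,0,0,1],[-0.6,3.7,0,0,1],[-0.6,3.7,0,0,1],[-0.6,3.7,0,0,1],[-0.6,3.7,0,0,1],[-0.6,3.7,0,0,1],[-0.6,3.7,0,0,1],[-0.6,3.5,0,0,1],[-0.3,2.0,0,0.12,1],[0,0,0,0.11,1]]

```text
clock: 42.17
position: [542.5, -401.8, 130.4]
ee_rot: [0.993, -0.114, 0.006, -0.006]
contact_force: [-0.4, 0.7, -0.3]
gripper_width: 85.1
```

```bash
python3 -c "
from h import *
tilt();go(534,-404.4,3,76.7)"
```

```text
tool z xy (mrad) [12. 10.]
t 42.2 pos [ 542.5 -401.8  130.4] yaw -103.1 w 85.1 F [-0.4  0.7 -0.3] j6 1.76 | turn 0.004 then [-0.89  0.61 12.73] before-turn [-0.89  0.6  12.73]
```

Request:
send_rows:
  steps:
    - [[-0.7,0.5,3,0,1],[-0.4,0,3.8,0,1],[-0.4,0,3.5,0,1],[-0.2,0,1.2,0,1],[0,0,0,0,1]]

```text
clock: 42.58
position: [526.6, -409.6, 15.7]
ee_rot: [0.993, -0.12, 0.012, -0.003]
contact_force: [-0.1, -0.6, 0.5]
gripper_width: 85.4
```

```bash
python3 -c "
from h import *
tilt();go(534,-404.4,3,76.7)"
```

```text
tool z xy (mrad) [24.  3.]
t 42.6 pos [ 526.6 -409.6   15.7] yaw -103.8 w 85.4 F [-0.1 -0.6  0.5] j6 1.77 | turn -0.009 then [ 0.57 -0.67  1.29] before-turn [ 0.57 -0.67  1.29]
```

Request:
send_rows:
  steps:
    - [[0.5,-0.6,0.7,0,1],[0.1,0,0.5,0,1],[0,0,0,0,0],[0,0,0,0,0],[0,0,0,0,0],[0,0,0,0,0],[0,0,0,0,0],[0,0,0,0,0],[0,0,0,0,0]]

```text
clock: 43.33
position: [539.0, -406.0, 9.3]
ee_rot: [0.993, -0.119, 0.017, -0.001]
contact_force: [-0.5, 0.4, -1.0]
gripper_width: 52.6
```

```bash
python3 -c "
from h import *
tilt();go(534,-404.4,3,76.7)"
```

```text
tool z xy (mrad) [33. -2.]
t 43.3 pos [ 539.  -406.     9.3] yaw -103.7 w 52.6 F [-0.5  0.4 -1. ] j6 1.75 | turn -0.007 then [-0.55 -0.04  0.61] before-turn [-0.55 -0.04  0.61]
```

Request:
send_rows:
  steps:
    - [[0,0,-3,0,0],[0,0,-4,0,0],[0,0,-4,0,0],[0,0,-1,0,0],[0,0,0,0.1,0],[0,0,0,0.1,0],[0,0,0,0.1,0],[0,0,0,0.1,0],[0,0,0,0.1,0],[0,0,0,0.1,0]]

```text
clock: 44.17
position: [532.4, -405.0, 131.3]
ee_rot: [0.907, -0.421, 0.013, -0.007]
contact_force: [-0.0, 0.8, -1.7]
gripper_width: 52.6
```

Request:
send_rows:
  steps:
    - [[0,0,0,0.1,0],[0,0,0,0.1,0],[0,0,0,0.1,0],[0,0,0,0.1,0],[0,0,0,0.1,0],[0,0,0,0.1,0],[0,0,0,0.1,0],[0,0,0,0,0]]

```text
clock: 44.83
position: [529.5, -403.5, 126.0]
ee_rot: [-0.693, 0.721, -0.006, 0.011]
contact_force: [0.6, -0.5, -1.2]
gripper_width: 52.8
```

```bash
python3 -c "
from h import *
tilt();go(584,60,135,180)"
```

```text
tool z xy (mrad) [24.  7.]
t 44.8 pos [ 529.5 -403.5  126. ] yaw 177.7 w 52.8 F [ 0.6 -0.5 -1.2] j6 0.39 | turn -0.039 then [-46.36  -5.47  -0.47] before-turn [-46.54  -3.64  -0.47]
```

Request:
send_rows:
  steps:
    - [[0,0,0,-0.04,0],[-3.5,-0.4,-0.3,0,0],[-3.9,-0.45,0,0,0],[-3.9,-0.45,0,0,0],[-3.9,-0.45,0,0,0],[-3.9,-0.45,0,0,0],[-3.9,-0.45,0,0,0],[-3.9,-0.45,0,0,0],[-3.9,-0.45,0,0,0]]

```text
clock: 45.58
position: [560.0, -91.5, 127.5]
ee_rot: [0.711, -0.703, 0.006, -0.01]
contact_force: [0.9, -0.2, -1.9]
gripper_width: 52.7
```

```bash
python3 -c "
from h import *
tilt();go(584,60,105,180)"
```

```text
tool z xy (mrad) [22.  6.]
t 45.6 pos [560.  -91.5 127.5] yaw -179.3 w 52.7 F [ 0.9 -0.2 -1.9] j6 -0.11 | turn 0.012 then [-15.13  -2.35   2.4 ] before-turn [-15.1   -2.53   2.4 ]
```

Request:
send_rows:
  steps:
    - [[-3.6,-0.6,0,0.01,0],[-3.6,-0.6,0,0,0],[-3.6,-0.6,0,0,0],[-3.0,-0.5,1.0,0,0],[0,0,1.0,0,0],[0,0,0,0,0]]

```text
clock: 46.08
position: [582.8, 62.4, 109.1]
ee_rot: [0.717, -0.697, 0.006, -0.013]
contact_force: [0.3, -0.5, -2.1]
gripper_width: 52.4
```

```bash
python3 -c "
from h import *
tilt();go(584,60,80,180)
z=arm.read_state()['position'][2]
rects('wrist',(z,z+24),(500,680,0,200),None,None,800)"
```

```text
tool z xy (mrad) [27.  9.]
t 46.1 pos [582.8  62.4 109.1] yaw -178.4 w 52.4 F [ 0.3 -0.5 -2.1] j6 -0.36 | turn 0.028 then [ 0.26 -0.04  2.91] before-turn [ 0.27 -0.04  2.91]
wrist [201, 186, 242, 248, 34386] c [581.8  63.5] size [ 80.  102.8] long-axis deg -88.5 z50/max 124.8 133.1
```

Request:
send_rows:
  steps:
    - [[-0.1,-0.1,1.2,0.025,0],[0,0.1,1.0,0,0],[0,0,0.3,0,0],[0,0,0,0,0]]

```text
clock: 46.47
position: [584.5, 60.4, 85.4]
ee_rot: [0.708, -0.706, 0.008, -0.014]
contact_force: [0.3, 0.4, -1.1]
gripper_width: 52.5
```

```bash
python3 -c "
from h import *
tilt();go(584,63.5,80,180)
z=arm.read_state()['position'][2]
rects('wrist',(z-5,z+24),(500,680,0,200),None,None,800)"
```

```text
tool z xy (mrad) [30.  9.]
t 46.5 pos [584.5  60.4  85.4] yaw -179.8 w 52.5 F [ 0.3  0.4 -1.1] j6 -0.38 | turn 0.004 then [-0.3   0.07  0.54] before-turn [-0.3   0.06  0.54]
wrist [201, 184, 243, 250, 39778] c [583.6  61.9] size [ 80.3 103.6] long-axis deg -89.9 z50/max 91.9 109.4
```

Request:
send_rows:
  steps:
    - [[-0.3,0.05,0.2,0,0],[0,0,0.3,0,0],[0,0,0.2,0,0]]

```text
clock: 46.77
position: [585.2, 62.3, 80.0]
ee_rot: [0.708, -0.706, 0.008, -0.015]
contact_force: [-0.1, -0.2, -1.6]
gripper_width: 52.8
```

```bash
python3 -c "
from h import *
tilt();go(584,63.5,80,180)"
```

```text
tool z xy (mrad) [33. 10.]
t 46.8 pos [585.2  62.3  80. ] yaw -179.8 w 52.8 F [-0.1 -0.2 -1.6] j6 -0.38 | turn 0.003 then [-0.12  0.12  0.  ] before-turn [-0.12  0.12  0.  ]
```

Request:
send_rows:
  steps:
    - [[-0.1,0.1,0.2,0,0],[0,0,0.1,0,0],[0,0,0,0,1],[0,0,0,0,1],[0,0,0,0,1],[0,0,0,0,1],[0,0,0,0,1],[0,0,-2,0,1],[0,0,-3.5,0,1]]

```text
clock: 47.52
position: [579.5, 62.2, 127.9]
ee_rot: [0.708, -0.706, 0.006, -0.01]
contact_force: [0.8, -0.2, -0.8]
gripper_width: 85.5
```

Request:
send_rows:
  steps:
    - [[-1.9,3.3,0,0,1],[-1.9,3.3,0,0,1],[-1.9,3.3,0,0,1],[-1.9,3.3,0,0,1],[-1.6,3.0,0,0,1],[0,0,0,0.1,1],[0,0,0,0.1,1],[0,0,0,0.1,1],[0,0,0,0.1,1]]

```text
clock: 48.27
position: [417.3, 159.3, 132.3]
ee_rot: [-0.548, 0.836, -0.006, 0.023]
contact_force: [0.1, -0.1, -0.3]
gripper_width: 85.2
```

Request:
send_rows:
  steps:
    - [[0,0,0,0.1,1],[0,0,0,0.1,1],[0,0,0,0.1,1],[0,0,0,0.1,1],[0,0,0,0.1,1],[0,0,0,0.1,1],[0,0,0,0.1,1],[0,0,0,0.1,1],[0,0,0,0.1,1],[0,0,0,0,1]]

```text
clock: 49.1
position: [417.6, 160.4, 134.4]
ee_rot: [-0.106, 0.994, 0.007, 0.026]
contact_force: [0.2, -0.5, 0.3]
gripper_width: 85.1
```

```bash
python3 -c "
from h import *
tilt();go(407,159,3,104)
rects('wrist',(8,40),(300,540,-50,260),None,None,2000)
rects('scene',(82,105),(500,680,0,200),None,None,100)
rects('side',(82,105),(500,680,0,200),None,'pics/side5.png',50)"
```

```text
tool z xy (mrad) [50. 20.]
t 49.1 pos [417.6 160.4 134.4] yaw 102.2 w 85.1 F [ 0.2 -0.5  0.3] j6 -2.12 | turn -0.031 then [ 1.77  0.03 13.06] before-turn [ 1.77 -0.03 13.06]
wrist [273, 123, 92, 164, 11286] c [406.8 159.1] size [104.4  54.2] long-axis deg 14.6 z50/max 23.7 27.2
wrist [129, 125, 129, 168, 12220] c [431.   73.9] size [ 54.3 104.6] long-axis deg -13.7 z50/max 12.9 15.5
scene [337, 216, 34, 24, 182] c [564.6  66.4] size [107.7  18.4] long-axis deg 88.7 z50/max 93.9 100.8
scene [340, 221, 42, 30, 342] c [592.  66.] size [108.2  44.8] long-axis deg 88.4 z50/max 90.9 99.6
side [297, 271, 12, 43, 239] c [606.   68.2] size [ 14.2 106.8] long-axis deg -88.7 z50/max 93.0 98.7
side [310, 273, 17, 43, 261] c [565.8  68.4] size [107.4  24. ] long-axis deg 84.6 z50/max 92.6 99.0
```

Request:
send_rows:
  steps:
    - [[0.6,0,2.5,-0.04,0.75],[0.5,0,3,0,0.75],[0.5,0,3,0,0.75],[0.3,0,1,0,0.75],[0,0,0,0,0.75]]

```text
clock: 49.67
position: [407.1, 160.2, 38.2]
ee_rot: [-0.135, 0.99, 0.009, 0.031]
contact_force: [-0.1, 0.3, -0.3]
gripper_width: 64.5
```

```bash
python3 -c "
from h import *
tilt();go(406.8,159.3,2,104.6)"
```

```text
tool z xy (mrad) [59. 27.]
t 49.7 pos [407.1 160.2  38.2] yaw 105.5 w 64.5 F [-0.1  0.3 -0.3] j6 -2.11 | turn 0.016 then [ 0.29 -0.12  3.61] before-turn [ 0.29 -0.12  3.61]
```

Request:
send_rows:
  steps:
    - [[0.3,-0.1,1.7,0.015,0.75],[0.2,0,1.4,0,0.75],[0.1,0,0.3,0,0.75],[0,0,0,0,0.5],[0,0,0,0,0],[0,0,0,0,0],[0,0,0,0,0],[0,0,0,0,0]]

```text
clock: 50.33
position: [407.5, 161.7, 7.6]
ee_rot: [-0.131, 0.991, 0.012, 0.035]
contact_force: [-0.2, 0.5, -1.3]
gripper_width: 52.9
```

```bash
python3 -c "
from h import *
tilt();go(406.8,159.3,2,104.6)"
```

```text
tool z xy (mrad) [66. 32.]
t 50.3 pos [407.5 161.7   7.6] yaw 105.1 w 52.9 F [-0.2  0.5 -1.3] j6 -2.14 | turn 0.009 then [ 0.17 -0.23  0.55] before-turn [ 0.17 -0.22  0.55]
```

Request:
send_rows:
  steps:
    - [[0,0,-3,0,0],[0,0,-4,0,0],[0,0,-4,0,0],[0,0,-3,0,0],[0,0,0,-0.11,0],[0,0,0,-0.11,0],[0,0,0,-0.11,0],[0,0,0,-0.11,0],[0,0,0,-0.11,0],[0,0,0,-0.11,0]]

```text
clock: 51.17
position: [397.5, 157.0, 158.6]
ee_rot: [-0.458, 0.888, 0.001, 0.04]
contact_force: [-0.1, -0.7, -1.7]
gripper_width: 52.6
```

Request:
send_rows:
  steps:
    - [[0,0,0,-0.11,0],[0,0,0,-0.11,0],[0,0,0,-0.11,0],[0,0,0,-0.11,0],[0,0,0,-0.11,0],[0,0,0,-0.1,0],[0,0,0,0,0]]

```text
clock: 51.75
position: [395.2, 155.5, 160.1]
ee_rot: [0.73, -0.682, 0.012, -0.039]
contact_force: [-0.2, 0.1, -1.8]
gripper_width: 52.8
```

```bash
python3 -c "
from h import *
tilt();go(584,97,130,180)"
```

```text
tool z xy (mrad) [70. 41.]
t 51.8 pos [395.2 155.5 160.1] yaw -176.2 w 52.8 F [-0.2  0.1 -1.8] j6 -0.73 | turn 0.067 then [  6.02 -18.62   4.08] before-turn [  7.25 -18.18   4.08]
```

Request:
send_rows:
  steps:
    - [[0,0,0,0.065,0],[1.1,-3.3,0,0,0],[1.2,-3.7,0,0,0],[1.2,-3.7,0,0,0],[1.2,-3.7,0,0,0],[1.0,-3.3,0.5,0,0],[0,0,1.0,0,0],[0,0,0,0,0]]

```text
clock: 52.42
position: [578.1, 94.4, 155.1]
ee_rot: [-0.7, 0.713, -0.009, 0.041]
contact_force: [-0.9, -0.9, -2.7]
gripper_width: 52.1
```

```bash
python3 -c "
from h import *
tilt();go(584,97,102,180)
z=arm.read_state()['position'][2]
rects('wrist',(z-5,z+24),(500,680,0,200),None,None,800)"
```

```text
tool z xy (mrad) [71. 44.]
t 52.4 pos [578.1  94.4 155.1] yaw 178.9 w 52.1 F [-0.9 -0.9 -2.7] j6 -0.44 | turn -0.019 then [-0.03 -0.21  5.34] before-turn [-0.03 -0.21  5.34]
wrist [201, 182, 245, 252, 40879] c [576.1  94.8] size [103.2  80.4] long-axis deg 88.5 z50/max 163.7 179.1
```

Request:
send_rows:
  steps:
    - [[0.2,0,2.0,-0.02,0],[0,0.1,1.6,0,0],[0,0,0.8,0,0],[0,0,0,0,0]]

```text
clock: 52.8
position: [579.1, 95.8, 113.8]
ee_rot: [0.708, -0.705, 0.011, -0.043]
contact_force: [-1.2, 0.4, -1.9]
gripper_width: 52.4
```

```bash
python3 -c "
from h import *
tilt();go(585,94.7,102,180)
z=arm.read_state()['position'][2]
rects('wrist',(z-5,z+24),(500,680,0,200),None,None,800)"
```

```text
tool z xy (mrad) [76. 45.]
t 52.8 pos [579.1  95.8 113.8] yaw -179.9 w 52.4 F [-1.2  0.4 -1.9] j6 -0.42 | turn 0.002 then [ 0.16 -0.5   1.21] before-turn [ 0.17 -0.5   1.21]
wrist [202, 182, 243, 252, 40913] c [577.1  96.2] size [103.1  80.6] long-axis deg 89.8 z50/max 122.4 137.8
```

Request:
send_rows:
  steps:
    - [[0.1,-0.55,0.5,0,0],[0,0,0.3,0,0],[0,0,0.2,0,0]]

```text
clock: 53.1
position: [587.2, 96.9, 108.3]
ee_rot: [0.708, -0.704, 0.013, -0.046]
contact_force: [0.2, -0.4, -1.9]
gripper_width: 52.9
```

```bash
python3 -c "
from h import *
tilt();go(585.5,94.7,102,180)"
```

```text
tool z xy (mrad) [83. 47.]
t 53.1 pos [587.2  96.9 108.3] yaw -179.8 w 52.9 F [ 0.2 -0.4 -1.9] j6 -0.42 | turn 0.004 then [0.24 0.23 0.6 ] before-turn [0.24 0.23 0.6 ]
```

Request:
send_rows:
  steps:
    - [[0.2,0.15,0.3,0,0],[0,0,0.2,0,0],[0,0,0.1,0,0]]

```text
clock: 53.35
position: [586.8, 95.4, 102.7]
ee_rot: [0.708, -0.704, 0.013, -0.047]
contact_force: [0.9, 0.9, -1.5]
gripper_width: 52.6
```

```bash
python3 -c "
from h import *
tilt();go(585.5,94.7,102,180)"
```

```text
tool z xy (mrad) [85. 48.]
t 53.4 pos [586.8  95.4 102.7] yaw -179.8 w 52.6 F [ 0.9  0.9 -1.5] j6 -0.42 | turn 0.003 then [0.07 0.14 0.05] before-turn [0.07 0.14 0.05]
```

Request:
send_rows:
  steps:
    - [[0.05,0.15,0.2,0,0],[0,0,0.2,0,0],[0,0,0,0,1],[0,0,0,0,1],[0,0,0,0,1],[0,0,0,0,1],[0,0,0,0,1],[0,0,-2.5,0,1],[0,0,-3.5,0,1]]

```text
clock: 54.1
position: [578.1, 91.1, 155.9]
ee_rot: [0.708, -0.704, 0.012, -0.043]
contact_force: [1.7, 0.7, 0.9]
gripper_width: 85.5
```

Request:
send_rows:
  steps:
    - [[0.5,3.5,0,0,1],[0.5,3.7,0,0,1],[0.5,3.7,0,0,1],[0.4,3.5,0,0,1],[0,0,0,-0.11,1],[0,0,0,-0.11,1],[0,0,0,-0.11,1],[0,0,0,-0.11,1],[0,0,0,-0.11,1],[0,0,0,-0.11,1]]

```text
clock: 54.93
position: [431.5, 70.0, 148.3]
ee_rot: [0.905, -0.423, 0.031, -0.042]
contact_force: [-0.1, -0.2, 0.2]
gripper_width: 85.4
```

Request:
send_rows:
  steps:
    - [[0,0,0,-0.11,1],[0,0,0,-0.11,1],[0,0,0,-0.11,1],[0,0,0,-0.11,1],[0,0,0,-0.11,1],[0,0,0,-0.11,1],[0,0,0,0,1]]

```text
clock: 55.52
position: [431.2, 69.8, 148.2]
ee_rot: [0.995, -0.089, 0.044, -0.029]
contact_force: [0.2, -0.0, 0.2]
gripper_width: 85.1
```

```bash
python3 -c "
from h import *
tilt();go(431,74,0,76.3)
rects('wrist',(6,40),(300,540,-50,260),'wood',None,2000)
rects('scene',(108,128),(500,680,0,200),None,'pics/s6.png',100)
rects('side',(108,128),(500,680,0,200),None,None,50)"
```

```text
tool z xy (mrad) [93. 49.]
t 55.5 pos [431.2  69.8 148.2] yaw -100.1 w 85.1 F [ 0.2 -0.   0.2] j6 0.85 | turn 0.063 then [-1.28  0.63 14.76] before-turn [-1.32  0.55 14.76]
wrist [286, 165, 83, 146, 10476] c [431.5  74.5] size [ 54.1 104.1] long-axis deg -13.5 z50/max 12.9 15.3
scene [348, 205, 34, 26, 183] c [567.   96.5] size [ 21.5 108.5] long-axis deg -85.0 z50/max 118.2 124.0
scene [358, 214, 35, 26, 245] c [606.1  96.5] size [ 27.3 105.5] long-axis deg -87.2 z50/max 117.2 125.3
side [293, 276, 13, 43, 245] c [609.   97.7] size [104.9  12.7] long-axis deg 89.7 z50/max 117.0 123.2
side [311, 277, 13, 44, 254] c [568.   97.9] size [106.9  15.3] long-axis deg 89.5 z50/max 116.5 123.7
```

Request:
send_rows:
  steps:
    - [[-0.5,0.4,3,0.06,1],[-0.5,0.2,3.6,0,1],[-0.4,0,3.6,0,1],[-0.2,0,2.2,0,1],[0,0,0,0,1]]

```text
clock: 56.08
position: [431.5, 76.4, 23.6]
ee_rot: [0.99, -0.128, 0.049, -0.035]
contact_force: [0.1, -0.1, -0.3]
gripper_width: 85.6
```

```bash
python3 -c "
from h import *
tilt();go(431.5,74.5,-1,76.4)"
```

```text
tool z xy (mrad) [107.  56.]
t 56.1 pos [431.5  76.4  23.6] yaw -104.5 w 85.6 F [ 0.1 -0.1 -0.3] j6 0.74 | turn -0.015 then [-0.18  0.38  2.43] before-turn [-0.17  0.38  2.43]
```

Request:
send_rows:
  steps:
    - [[-0.1,0.3,1.3,-0.015,1],[-0.1,0,0.9,0,1],[0,0,0.3,0,0.8],[0,0,0.2,0,0.6],[0,0,0,0,0],[0,0,0,0,0],[0,0,0,0,0],[0,0,0,0,0],[0,0,0,0,0],[0,0,0,0,0]]

```text
clock: 56.92
position: [433.9, 75.2, 3.9]
ee_rot: [0.99, -0.123, 0.051, -0.034]
contact_force: [0.2, -0.5, -1.5]
gripper_width: 52.7
```

```bash
python3 -c "
from h import *
tilt();go(431.5,74.5,-1,76.4)"
```

```text
tool z xy (mrad) [110.  55.]
t 56.9 pos [433.9  75.2   3.9] yaw -104.0 w 52.7 F [ 0.2 -0.5 -1.5] j6 0.74 | turn -0.006 then [-0.26  0.17  0.46] before-turn [-0.26  0.17  0.46]
```

Request:
send_rows:
  steps:
    - [[0,0,0,0,0.75],[0,0,0,0,0.75],[0,0,0,0,0.75],[-0.2,0.1,0.4,0,0.75],[-0.1,0,0.3,0,0.75],[0,0,0,0,0],[0,0,0,0,0],[0,0,0,0,0],[0,0,0,0,0]]

```text
clock: 57.67
position: [432.4, 75.1, 0.0]
ee_rot: [0.991, -0.121, 0.052, -0.034]
contact_force: [-0.6, 0.5, -1.2]
gripper_width: 52.2
```

Request:
send_rows:
  steps:
    - [[0,0,0,0,0]]

```text
clock: 57.75
position: [432.4, 75.2, -0.2]
ee_rot: [0.991, -0.121, 0.052, -0.034]
contact_force: [0.8, -0.2, 1.2]
gripper_width: 51.8
```

Request:
send_rows:
  steps:
    - [[0,0,-2.5,0,0],[0,0,-3.8,0,0],[0,0,-3.8,0,0],[0,0,-3.5,0,0],[0,0,-1,0,0],[0,0,0,0,0]]

```text
clock: 58.25
position: [413.0, 65.7, 145.2]
ee_rot: [0.991, -0.122, 0.046, -0.029]
contact_force: [1.5, 0.4, -1.9]
gripper_width: 52.1
```

```bash
python3 -c "
from h import *
tilt();go(585,65,150,180)
z=arm.read_state()['position'][2]
rects('wrist',(z-14,z+30),(300,640,-50,260),'wood','pics/w7.png',800)"
```

```text
tool z xy (mrad) [97. 46.]
t 58.2 pos [413.   65.7 145.2] yaw -103.8 w 52.1 F [ 1.5  0.4 -1.9] j6 0.75 | turn 1.33 then [  0.04 -17.17   1.19] before-turn [16.68 -4.06  1.19]
wrist [240, 173, 161, 261, 38481] c [417.4  63.5] size [54.9 97.1] long-axis deg -13.8 z50/max 159.1 165.6
```

Request:
send_rows:
  steps:
    - [[0,0,-0.8,0.11,0],[0,0,0,0.11,0],[0,0,0,0.11,0],[0,0,0,0.11,0],[0,0,0,0.11,0],[0,0,0,0.11,0],[0,0,0,0.11,0],[0,0,0,0.11,0],[0,0,0,0.11,0],[0,0,0,0.11,0]]

```text
clock: 59.13
position: [401.4, 60.2, 131.0]
ee_rot: [0.764, -0.644, 0.014, -0.029]
contact_force: [-0.4, 0.9, -0.4]
gripper_width: 52.4
```

Request:
send_rows:
  steps:
    - [[0,0,0,0.11,0],[0,0,0,0.1,0],[0,-3.5,0,0,0],[0,-3.7,0,0,0],[0,-3.7,0,0,0],[0,-3.3,0,0,0],[0,-1.5,0,0,0],[0,0,0,0,0]]

```text
clock: 59.8
position: [551.2, 44.1, 118.6]
ee_rot: [-0.688, 0.726, -0.003, 0.007]
contact_force: [-15.9, 1.2, 34.0]
gripper_width: 52.1
```

```bash
python3 -c "
from h import *
tilt();go(585,65,124,180)
z=arm.read_state()['position'][2]
rects('wrist',(z-16,z+30),(300,740,-50,260),'wood','pics/w8.png',800)"
```

```text
tool z xy (mrad) [13.  5.]
t 59.8 pos [551.2  44.1 118.6] yaw 176.9 w 52.1 F [-15.9   1.2  34. ] j6 -0.43 | turn -0.054 then [-2.09 -3.38 -0.48] before-turn [-2.27 -3.26 -0.48]
wrist [241, 172, 160, 262, 38650] c [553.5  46.5] size [116.6  60.3] long-axis deg 86.1 z50/max 131.6 143.8
```

View pics/w8.png

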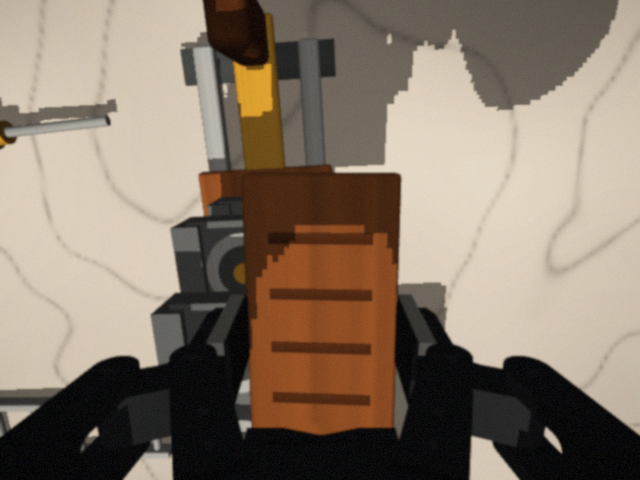

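Request:
send_rows:
  steps:
    - [[0,0,-1.5,0,0],[0,0,-2.0,-0.05,0],[0,0,0,0,0]]

```text
clock: 60.1
position: [548.0, 43.0, 147.3]
ee_rot: [-0.706, 0.709, 0.0, 0.001]
contact_force: [0.1, 0.8, -0.5]
gripper_width: 52.3
```

```bash
python3 -c "
from h import *
tilt();go(585,65,135,180)
I,D,C,st=snap('side'); W=cloud(D,C); z=W[...,2]
b=(D>0)&(W[...,0]>530)&(W[...,0]<640)&(W[...,1]>0)&(W[...,1]<170)
for lo,hi in ((112,124),(88,100),(64,76),(40,50)):
    P=W[b&(z>lo)&(z<hi)]; print(lo,len(P),P.min(0).round(),P.max(0).round()) if len(P) else None
rects('scene',(108,124),(500,680,0,200),'grey',None,60)
rects('scene',(86,100),(500,680,0,200),'grey',None,60)
z=st['position'][2]
rects('wrist',(z-16,z+30),(500,740,-50,260),'wood',None,800)
I,D,C,st=snap('scene'); cv2.imwrite('pics/c9.png',cv2.resize(I[170:290,290:430],None,fx=5,fy=5,interpolation=2))"
```

```text
tool z xy (mrad) [0. 2.]
t 60.1 pos [548.   43.  147.3] yaw 179.8 w 52.3 F [ 0.1  0.8 -0.5] j6 -0.38 | turn -0.004 then [-2.19 -3.7   1.24] before-turn [-2.21 -3.69  1.24]
112 427 [561.  42. 112.] [617. 151. 123.]
88 262 [558.  14.  88.] [615. 150. 100.]
64 120 [557.  15.  64.] [611. 148.  76.]
40 11 [557.  19.  42.] [601. 136.  49.]
scene [347, 205, 35, 26, 187] c [568.   96.1] size [ 22.6 105.4] long-axis deg -87.3 z50/max 117.9 123.7
scene [354, 215, 39, 24, 245] c [605.4  96.2] size [107.1  27.1] long-axis deg 87.1 z50/max 117.0 123.9
scene [337, 228, 47, 21, 203] c [588.1  66.5] size [111.3  58.7] long-axis deg 85.0 z50/max 93.6 100.0
wrist [241, 172, 159, 262, 38590] c [544.5  35.9] size [97.4 55.2] long-axis deg 89.8 z50/max 156.7 165.9
```

View pics/c9.png

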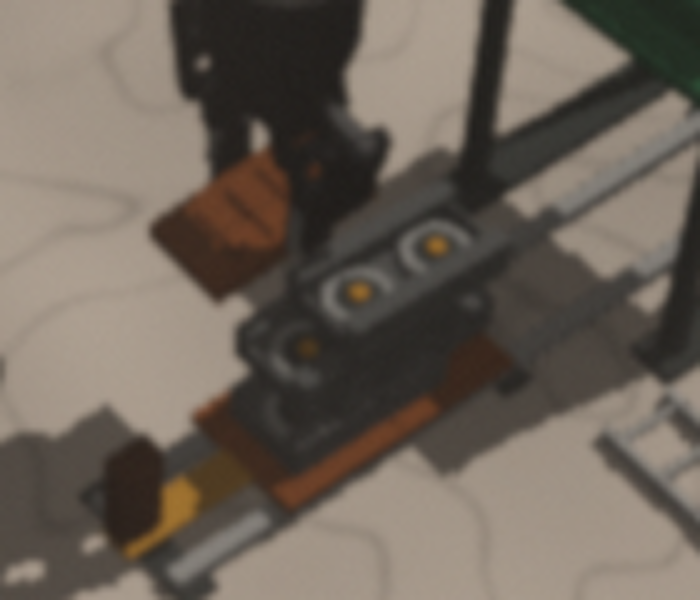

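Request:
send_rows:
  steps:
    - [[-1.3,-1.9,0,0,0],[-1.2,-1.8,0,0,0],[0,0,0.8,0,0],[0,0,0,0,0]]

```text
clock: 60.68
position: [580.9, 67.3, 130.6]
ee_rot: [-0.704, 0.71, 0.004, -0.006]
contact_force: [-0.7, 0.7, -1.8]
gripper_width: 51.8
```

```bash
python3 -c "
from h import *
tilt();go(587,68.8,119,180)
I,D,C,st=snap('wrist'); W=cloud(D,C); z0=st['position'][2]; H=cv2.cvtColor(I,cv2.COLOR_BGR2HSV); z=W[...,2]
m=(D>0)&(H[...,0]<20)&(H[...,1]>80)&(z>z0-8)&(z<z0+25)&(abs(W[...,0]-st['position'][0])<40)
P=W[m]; A=np.c_[P[:,0]-587,P[:,1]-65,np.ones(len(P))]; c=np.linalg.lstsq(A,P[:,2],rcond=None)[0]; print('slope x,y mrad',(c[:2]*1000).round(),'z top at centre',c[2].round(1),'rect',cv2.minAreaRect(P[:,:2].astype(np.float32)))"
```

```text
tool z xy (mrad) [-15.  -2.]
t 60.7 pos [580.9  67.3 130.6] yaw 179.5 w 51.8 F [-0.7  0.7 -1.8] j6 -0.4 | turn -0.009 then [-0.15 -0.63  1.15] before-turn [-0.16 -0.63  1.15]
slope x,y mrad [-90.  93.] z top at centre 143.8 rect ((579.8141479492188, 60.578125), (96.96339416503906, 74.74813079833984), 89.92630004882812)
```

Request:
send_rows:
  steps:
    - [[-0.1,-0.6,0.4,0,0],[0,0,0.4,0,0],[0,0,0.3,0,0],[0,0,0,0,0]]

```text
clock: 61.07
position: [588.3, 67.6, 120.6]
ee_rot: [-0.704, 0.71, 0.003, -0.005]
contact_force: [-1.8, 1.0, 2.0]
gripper_width: 52.3
```

```bash
python3 -c "
from h import *
tilt();go(587,68.3,118,180)
I,D,C,st=snap('wrist'); W=cloud(D,C); z0=st['position'][2]; H=cv2.cvtColor(I,cv2.COLOR_BGR2HSV); z=W[...,2]
m=(D>0)&(H[...,0]<20)&(H[...,1]>80)&(z>z0-8)&(z<z0+25)&(abs(W[...,0]-st['position'][0])<26)
P=W[m]; A=np.c_[P[:,0]-587,P[:,1]-65,np.ones(len(P))]; c=np.linalg.lstsq(A,P[:,2],rcond=None)[0]; print('slope x,y mrad',(c[:2]*1000).round(),'z top at centre',c[2].round(1),'rect',cv2.minAreaRect(P[:,:2].astype(np.float32)))"
```

```text
tool z xy (mrad) [-10.  -3.]
t 61.1 pos [588.3  67.6 120.6] yaw 179.6 w 52.3 F [-1.8  1.   2. ] j6 -0.39 | turn -0.008 then [-0.07  0.13  0.26] before-turn [-0.07  0.13  0.26]
slope x,y mrad [-84.  87.] z top at centre 134.5 rect ((588.3134765625, 60.9079475402832), (97.18635559082031, 51.989810943603516), 89.99825286865234)
```

Request:
send_rows:
  steps:
    - [[0,0.1,0.25,0,0],[0,0,0.1,0,0],[0,0,0,0,1],[0,0,0,0,1],[0,0,0,0,1],[0,0,0,0,1],[0,0,0,0,1],[0,0,-2,0,1],[0,0,-2.5,0,1],[0,0,0,0,1]]

```text
clock: 61.95
position: [586.4, 66.4, 163.9]
ee_rot: [-0.704, 0.71, 0.002, -0.005]
contact_force: [0.9, 0.8, 0.3]
gripper_width: 85.4
```

Request:
send_rows:
  steps:
    - [[3.3,0,0,0,1],[3.5,0,0,0,1],[3.5,0,0,0,1],[3.3,0,0,0,1],[0,0,0,0,1]]

```text
clock: 62.37
position: [586.6, -71.5, 164.7]
ee_rot: [-0.707, 0.707, 0.002, -0.004]
contact_force: [-0.1, 1.4, -0.3]
gripper_width: 85.3
```

```bash
python3 -c "
from h import *
tilt();go(584.5,-70.5,50,180)
rects('scene',(120,140),(500,680,-30,200),None,None,60)
rects('wrist',(60,95),(540,640,-120,-20),'wood',None,60)
I,D,C,st=snap('scene'); W=cloud(D,C); z=W[...,2]; H=cv2.cvtColor(I,cv2.COLOR_BGR2HSV)
m=(D>0)&(H[...,0]<20)&(H[...,1]>80)&(z>122)&(z<140)&(abs(W[...,0]-585)<26)&(abs(W[...,1]-65)<50)
P=W[m]; A=np.c_[P[:,0]-587,P[:,1]-65,np.ones(len(P))]; c=np.linalg.lstsq(A,P[:,2],rcond=None)[0]; print('slope',(c[:2]*1000).round(),c[2].round(1))
rects('scene',(108,122),(500,680,0,200),'grey',None,40)"
```

```text
tool z xy (mrad) [-8. -3.]
t 62.4 pos [586.6 -71.5 164.7] yaw 179.9 w 85.3 F [-0.1  1.4 -0.3] j6 -0.16 | turn -0.001 then [-0.13  0.12 11.47] before-turn [-0.13  0.12 11.47]
scene [344, 208, 40, 33, 749] c [588.3  71.4] size [ 60.1 117.6] long-axis deg -89.5 z50/max 129.8 137.5
wrist [309, 213, 31, 53, 1507] c [583.6 -73. ] size [18.  27.2] long-axis deg -89.7 z50/max 82.1 84.7
slope [-4.  3.] 130.4
scene [372, 205, 12, 8, 41] c [570.4 138.2] size [23.5 22.6] long-axis deg 83.7 z50/max 116.9 121.0
scene [360, 215, 33, 24, 119] c [611.8  97.3] size [107.3  15.5] long-axis deg 90.0 z50/max 115.0 121.9
```

Request:
send_rows:
  steps:
    - [[0,0.1,3.3,0,1],[0,0.1,3.5,0,1],[0,0,3.3,0,1],[0,0,0.8,0,1],[0,0,0,0,0],[0,0,0,0,0],[0,0,0,0,0],[0,0,0,0,0],[0,0,0,0,0],[0,0,0,0,0]]

```text
clock: 63.4
position: [583.9, -58.9, 60.4]
ee_rot: [0.712, -0.702, -0.003, 0.004]
contact_force: [-2.2, -1.6, -9.3]
gripper_width: 16.5
```

Request:
send_rows:
  steps:
    - [[0,0,0,0,0],[0,0,0,0,0],[0,0,0,0,0],[-0.3,0,0,0,0],[-0.6,0,0,0,0],[-0.9,0,0,0,0],[-1.1,0,0,0,0]]

```text
clock: 63.98
position: [583.7, -30.7, 60.4]
ee_rot: [0.71, -0.704, -0.002, 0.003]
contact_force: [0.6, -2.6, -5.7]
gripper_width: 16.7
```

```bash
python3 -c "
from h import *
tilt();go(582.5,158.8,50,180)"
```

```text
tool z xy (mrad) [-6. -2.]
t 64.0 pos [583.7 -30.7  60.4] yaw -179.5 w 16.7 F [ 0.6 -2.6 -5.7] j6 -0.22 | turn 0.009 then [-18.95   0.12   1.01] before-turn [-18.96  -0.06   1.01]
```

Request:
send_rows:
  steps:
    - [[-1.3,0,0,0,0],[-1.6,0,0,0,0],[-1.7,0,0,0,0],[-1.7,0,0,0,0],[-1.7,0,0,0,0],[-1.7,0,0,0,0],[-1.4,0,0,0,0],[-1.0,0,0,0,0],[-0.6,0,0,0,0],[-0.3,0,0,0,0]]

```text
clock: 64.82
position: [582.9, 117.6, 60.4]
ee_rot: [0.713, -0.701, -0.0, 0.001]
contact_force: [2.3, -1.7, -6.5]
gripper_width: 16.1
```

Request:
send_rows:
  steps:
    - [[0,0,0,0,0],[0,0,0,0,1],[0,0,0,0,1],[0,0,0,0,1],[0,0,0,0,1],[0.6,0,0.3,0,1],[0.6,0,0.3,0,1],[0.1,0,0,0,1]]

```text
clock: 65.48
position: [585.6, 104.4, 59.3]
ee_rot: [0.714, -0.7, 0.002, -0.003]
contact_force: [-0.1, -0.4, 0.3]
gripper_width: 85.5
```

```bash
python3 -c "
from h import *
tilt();go(582.5,158.8,50,180)
rects('wrist',(70,95),(540,640,0,200),'wood',None,60)
rects('scene',(70,95),(540,640,0,170),'wood',None,30)"
```

```text
tool z xy (mrad) [6. 2.]
t 65.5 pos [585.6 104.4  59.3] yaw -178.9 w 85.5 F [-0.1 -0.4  0.3] j6 -0.43 | turn 0.019 then [-5.43  0.31  0.94] before-turn [-5.44  0.21  0.94]
wrist [302, 293, 53, 86, 4185] c [582.6 104.9] size [17.8 28.1] long-axis deg -89.6 z50/max 82.1 84.6
scene [365, 224, 11, 11, 76] c [586.7 104.5] size [19.7 28.4] long-axis deg -88.5 z50/max 81.0 88.4
```

Request:
send_rows:
  steps:
    - [[0,0.2,0.3,0.02,0],[0,0,0,0,0],[0,0,0,0,0],[0,0,0,0,0],[0,0,0,0,0],[0,0,0,0,0],[0,0,0,0,0],[0,0,0,0,0],[0,0,0,0,0],[0,0,0,0,0]]

```text
clock: 66.42
position: [583.2, 104.6, 56.3]
ee_rot: [-0.707, 0.707, -0.002, 0.002]
contact_force: [-0.6, -0.8, 1.6]
gripper_width: 16.9
```

Request:
send_rows:
  steps:
    - [[-0.3,0,0,0,0],[-0.6,0,0,0,0],[-0.9,0,0,0,0],[-0.9,0,0,0,0],[-0.8,0,0,0,0],[-0.5,0,0,0,0],[-0.3,0,0,0,0],[-0.3,0,0,0,0],[-0.3,0,0,0,0],[-0.3,0,0,0,0]]

```text
clock: 67.25
position: [582.8, 157.1, 56.3]
ee_rot: [0.707, -0.707, 0.004, 0.003]
contact_force: [6.0, -21.7, 0.7]
gripper_width: 16.8
```

```bash
python3 -c "
from h import *
tilt();go(582.5,158.8,50,180)"
```

```text
tool z xy (mrad) [ 1. -9.]
t 67.2 pos [582.8 157.1  56.3] yaw -180.0 w 16.8 F [  6.  -21.7   0.7] j6 -0.54 | turn 0.001 then [-0.17  0.03  0.63] before-turn [-0.17  0.03  0.63]
```

Request:
send_rows:
  steps:
    - [[0,0,0,0,1],[0,0,0,0,1],[0,0,0,0,1],[0,0,0,0,1],[0,0,0,0,1],[0.2,0,-2.5,0,1],[0.5,0,-3,0,1],[3,0,-2,0,1],[3.5,0,0,0,1],[3.5,0,0,0,1]]

```text
clock: 68.08
position: [584.2, 56.1, 134.3]
ee_rot: [0.711, -0.704, 0.004, 0.001]
contact_force: [-0.1, -0.5, -0.4]
gripper_width: 85.2
```

Request:
send_rows:
  steps:
    - [[3,3,-1,0,1],[3,3,-1,0,1],[3,3,-1,0,1],[0,0,0,0,1],[0,0,0,0,1]]

```text
clock: 68.5
position: [494.8, -37.9, 165.2]
ee_rot: [0.709, -0.706, 0.005, -0.001]
contact_force: [0.7, -0.1, -0.2]
gripper_width: 85.2
```

```bash
python3 -c "
from h import *
go(500,0,200,180)
rects('scene',(70,95),(540,640,60,178),'wood',None,30)
rects('side',(70,95),(540,640,60,178),'wood',None,30)
I,D,C,st=snap('scene'); cv2.imwrite('pics/fin.png',cv2.resize(I[110:290,330:510],None,fx=3.3,fy=3.3,interpolation=2))"
```

```text
t 68.5 pos [494.8 -37.9 165.2] yaw -179.8 w 85.2 F [ 0.7 -0.1 -0.2] j6 -0.26 | turn 0.004 then [-3.77 -0.55 -3.49] before-turn [-3.77 -0.56 -3.49]
scene [380, 216, 10, 8, 51] c [587.3 158.1] size [16.3 30.3] long-axis deg -84.9 z50/max 79.5 86.2
```

View pics/fin.png

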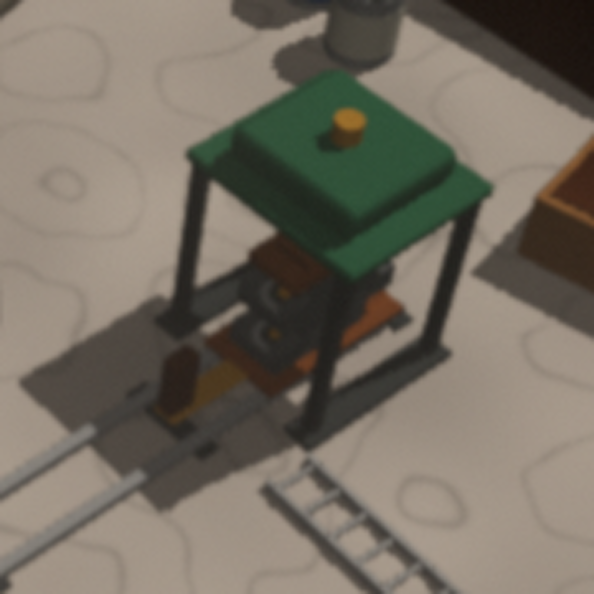

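The carriage is home under the hood, with the post at about y = 158. The staggered pile and cover stand upright and nothing touches the robot, so I hand in.

```bash
python3 -c "
from bench import job
print(job.job_done())"
```

```text
the job is handed in; nothing more can be done
None
```

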